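Unload the wash rod and register the bearing blocks in the clamp fixture

TASK

Slide the orange keeper off the open end of the cantilever rod and put it in the small blue bin, then slide off every aluminium bearing block and stand each one upright on its foot in its own bay of the dark steel fixture, any bay, pushed fully home so that the foot sits flush and square against both the rear fence and that bay's side stop. Only when all blocks are home and the keeper is in the bin, throw the red clamp-valve lever fully over, away from the robot. Leave the gear, the oil bottle and the caliper alone.

Things in the scene. Friction and masses are not known exactly. Their poses are not given: they have to be found in the camera images.
- rack: Fixed blue post (30 x 45 mm, 82 mm tall, on a 60 x 100 x 12 mm foot plate) carrying a level steel rod of 14 mm diameter, its axis 60 mm above the table. Origin on the table below the rod's middle; x runs along the rod from its open end towards the post (rod from x = -110 to +110 mm, then the post, its front face at x = +110 mm). The rod points roughly towards the robot.
- rod_tip (a point): Centre of the rod's open end; axes as the rack's.
- keeper: Orange plastic keeper block, 20 (x, along the rod) x 36 (y) x 42 mm (z), 22 mm bore along x with its centre 24 mm above the underside. Hangs on the rod nearest the open end, underside 32 mm above the table. 50 g. Origin: centre of the underside.
- block1: Aluminium bearing block (all alike; two or three are present): foot 40 (x) x 56 (y) x 14 mm (z), on it a flat-sided body 40 (x) x 36 (y) mm up to 58 mm total height, with a 22 mm bore along x, its centre 36 mm above the underside, edged in brass. Hangs on the rod by its bore (4 mm play all round), behind the keeper, underside 20 mm above the table, foot down. About 220 g. Origin: centre of the underside; z up. The two x ends are alike, either may face the fence.
- block2: Aluminium bearing block (all alike; two or three are present): foot 40 (x) x 56 (y) x 14 mm (z), on it a flat-sided body 40 (x) x 36 (y) mm up to 58 mm total height, with a 22 mm bore along x, its centre 36 mm above the underside, edged in brass. Hangs on the rod by its bore (4 mm play all round), behind the keeper, underside 20 mm above the table, foot down. About 220 g. Origin: centre of the underside; z up. The two x ends are alike, either may face the fence.
- block3: Aluminium bearing block (all alike; two or three are present): foot 40 (x) x 56 (y) x 14 mm (z), on it a flat-sided body 40 (x) x 36 (y) mm up to 58 mm total height, with a 22 mm bore along x, its centre 36 mm above the underside, edged in brass. Hangs on the rod by its bore (4 mm play all round), behind the keeper, underside 20 mm above the table, foot down. About 220 g. Origin: centre of the underside; z up. The two x ends are alike, either may face the fence.
- fixture: Fixed dark steel plate 105 (x) x 285 (y) x 12 mm, three bays side by side along y at 90 mm pitch. A bright steel fence (11 mm tall above the plate, 12 mm thick) runs along its far (+x) edge, fence face at x = +38 mm. Each bay has one steel side stop 34 x 10 x 11 mm, its face 28 mm to the -y side of the bay's middle; the bay's +y side has 24 mm free before the next stop. All stops are lower than a block's foot. Origin: centre of the plate's underside.
- bay1 (a point): Point on top of the fixture plate (-y bay): where the centre of a block's underside lies when the block is fully home, its foot flush against the rear fence (foot's +x side) and against this bay's side stop (foot's -y side). Axes as the fixture's.
- bay2 (a point): Point on top of the fixture plate (middle bay): where the centre of a block's underside lies when the block is fully home, its foot flush against the rear fence (foot's +x side) and against this bay's side stop (foot's -y side). Axes as the fixture's.
- bay3 (a point): Point on top of the fixture plate (+y bay): where the centre of a block's underside lies when the block is fully home, its foot flush against the rear fence (foot's +x side) and against this bay's side stop (foot's -y side). Axes as the fixture's.
- bin: Small fixed blue open bin, 120 x 120 mm, 35 mm tall, walls and floor about 4 mm. Origin: centre of its underside. It and the lever may change places.
- bin_in (a point): Centre of the bin's inner floor; axes as the bin's.
- clamp_lever (a joint): Angle of the red-balled toggle lever (rad): near 0 leaning to -x (towards the robot), 1.0 when fully over to +x. It pivots about a y axis, stays where it is left, and needs about 1 N at the ball.
- clamp_lever_tip (a point): Centre of the lever's red ball (26 mm diameter), 80 mm from the pivot, which is 22 mm above the table on a fixed grey base 70 (x) x 50 (y) x 25 mm. At joint value q the ball is 80 mm * sin(q - 0.5) to +x of the pivot and 80 mm * cos(q - 0.5) above it; the lever's base is not turned.
- gear: Bystander: steel gear lying flat, 72 mm diameter, 20 mm tall. Origin: centre of the underside.
- oil_can: Bystander: yellow bottle with red cap standing upright, 54 mm diameter, 130 mm tall. Origin: centre of the underside.
- caliper: Bystander: caliper lying flat, 170 mm long (y), 10 mm thick. Origin: underside at the middle of its beam.
Mind the look-alikes: they are no part of the job. Of the things that look like the part that bears clamp_lever, the larger one is meant. What is shaped like the block3 but pink or turquoise is not meant.

How it is judged:
By the outcome, as a careful person would: the job done as asked, in the order asked, and still so for the second after the job is handed in, with the robot touching nothing.
Of block1, block2, block3 only 2 to 3 are there at a start; the rules pass over those that are not, and their reading is None.
At some moment in a run one of block1, block2, block3 may be knocked a few centimetres aside while the robot is not near it.
Once in a run the grip may slacken for a moment while it holds something.
It also fails if it takes over 210 s, if anything falls off the work surface, if the arm or the gripper's body presses on something with over 40 N, if the wrist force passes 120 N, or if a joint passes its speed limit or range.

ROBOT

A 7-joint arm with a two-finger parallel gripper is mounted at the origin on the work surface. World frame = base frame: x ahead of the robot, y to its left, z up, the work surface at z = 0. Lengths are in m, angles in rad, forces in N, time in s.
With the tool pointing down it reaches from about 0.425 to 0.925 m from the base axis. Payload 6.8 kg.
Tool frame: the origin (TCP) lies midway between the tips of the shut fingers; the grasp point (between the pads) lies 19 mm behind it (r.grasp_offset is the distance from the TCP to the grasp point, in m); z points along the fingers, y is the direction in which the jaws open and shut (so a half turn about z gives the same grasp; the last joint's range is limited). The gripper opens to 88 mm and grips with 3 to 60 N. Pads are 20 mm wide; open, the fingers measure 115 mm over their backs; the gripper's body (75 mm by 178 mm) begins 61 mm behind the grasp point.
Start: joints at [-1.259, 0.477, 0.022, 1.555, -0.011, 1.109, -0.083], TCP at [0.275, 0.616, 0.223] pointing down, gripper open.
Joint ranges: [-2.96, 2.96], [-0.34, 2.1], [-1.41, 1.46], [0.24, 2.44], [-1.37, 4.51], [0.17, 1.92], [-2.96, 2.96]. Speed limits (rad/s): [2.39, 2.39, 3.14, 3.14, 3.14, 3.14, 3.14].

INTERFACE

Orientations are given as a unit quaternion [x, y, z, w].
In Python, from rig import sensors, eyes, job_done, r gives the robot as it stands. The module is installed in compiled form; this text tells all that it offers.
- The arm moves only by the tool play_rows, never from a script. Its argument "rows" is a list of rows, each a list of 7 numbers: the shift along the world's x, y, z in m, then the turn, a rotation vector about the world's x, y, z in rad, then the opening, from -1 (shut) to 1 (fully open). A call has 1 to 8 rows; each row is the pose to reach, as a shift and turn from the pose commanded when the call began; what a row does not reach only later rows make up. A row lasts 1/12 s, in which the tool goes at most 41.7 mm and 7.16 degrees, less where a joint would pass 70% of its speed; a pose out of reach is approached as far as the arm can. A call with a gripper value outside its range is refused whole. The fingers move at their own pace and stop on an object; the grip force is fixed at half the most. Time passes only in rows, so rows that repeat a pose let the fingers close. It gives the time, the measured TCP pose, the force and the opening at its end, in the units of the state.
- sensors.get_obs(): the state, without advancing time (a new reading comes with each control period).
- eyes.read_camera(name): name is "side" or "top" or "wrist"; returns the picture (400x640x3 uint8, red, green, blue); there is no depth.
- eyes.calibration(name): a dict with "vfov" (degrees; the focal length in pixels is half the picture's height over the tangent of half this angle, whatever the lens; pixels are square), "cx", "cy" (the principal point, pixels), "view" (4x4, takes a point from world to camera coordinates). Camera axes: x right, y up, looking along -z (the intrinsics and any distortion apply to the point x, -y, -z); pixel columns grow to the right and rows downward; lengths in m; the calibration is good to about 2 mm. A picture is of the moment at which its call begins: read the wrist's pose just before it. calibration takes no time and is no camera call; for the wrist camera it gives the pose at the moment of the call.
- job_done(): hands the job in, once; it reports no verdict.
Trained networks look in the newest picture that a camera, given by its name, has taken for a name from the list of things; names that differ only in an ending like _2 or _b are one class to them, and where a whole thing is asked for, a point or a joint stands for the part that bears it (a point fixed in the world has none). Each returns a list of dicts, best first, with "confidence" (0 to 1); they miss things now and then, are a little off and sometimes report something else, mostly with a low value. They report only what shows in the picture. A call takes as long as a camera call. They do not tell look-alikes from the thing itself.
- eyes.recognise(camera, label): "pixel" ([column, row] in pixels, amid what is visible of it).
- eyes.place_of(camera, label): "pixel" ([column, row] in pixels: a listed point, or the origin of a listed thing).
The state is a dict: "time_s": time; "joints": joint angles; "dq": joint speeds; "joint_efforts": joint torques, N m; "tcp_pos": TCP position; "tcp_rot": TCP orientation; "contact_force": force on the tool from outside, world axes, zero at the start; "torque": the same for the moment, N m; "opening": finger opening in m.
Only numpy, scipy, OpenCV 4.12 (cv2) and the standard library are available. Lean on these libraries where they do the work, as an engineer would, in place of code of your own. Each camera call takes 0.05 s, during which the arm holds its last target.

## Working session

There is one attempt and no reset: what is moved stays moved. The work goes in short steps, Python scripts to look and compute and a tool call to move; the robot and the scene stay as the last step left them, time stands still between calls to the robot, and variables do not carry over. Pictures are saved under pics/ and viewed, and the job is handed in when it is done.

Besides the shell and the picture viewer there is one more tool, called after "Call:" as name(argument=value, ...), one argument or row to a line, values as JSON. play_rows: Moves the arm, as the interface text tells. Its arguments: {"type":"object","properties":{"rows":{"type":"array","items":{"type":"array","items":{"type":"number"}}}},"required":["rows"]}

```bash
mkdir -p pics && ls && cat > h.py <<'E'
import numpy as np, cv2
from rig import sensors, eyes, job_done, r
def snap(cam,name):
    im=eyes.read_camera(cam); cv2.imwrite(f'pics/{name}.png',cv2.cvtColor(im,cv2.COLOR_RGB2BGR)); return im
E
python3 - <<'E'
from h import *
print(sensors.get_obs())
for c in ['side','top','wrist']:
    snap(c,c+'0'); print(c,eyes.calibration(c))
print(dir(r), r.grasp_offset)
E
```

```text
pics
{'time_s': 0.0, 'joints': array([-1.25911743,  0.47778518,  0.02231961,  1.55640523, -0.01150363,
        1.10929781, -0.08308823]), 'dq': array([-0.00015719,  0.00090719, -0.00157625,  0.00168018, -0.00061026,
        0.00037139,  0.00089221]), 'joint_efforts': array([-5.26725726e-04, -5.82851136e+01,  1.53424133e+00, -2.72623283e+01,
       -5.43578994e-02,  1.68786891e-02,  1.48347749e-04]), 'tcp_pos': array([0.27486452, 0.61586392, 0.22171085]), 'tcp_rot': array([ 2.08327190e-01,  9.78058792e-01, -8.74858448e-04, -1.26068856e-04]), 'contact_force': array([ 0.22657625, -0.25528313, -0.56583304]), 'torque': array([0.03698881, 0.00859399, 0.03388522]), 'opening': 0.08781047654903042}
side {'vfov': 53.95054553712516, 'cx': 321.38506759685373, 'cy': 198.64867470114794, 'view': array([[ 0.90924608, -0.41593766, -0.01635317, -0.53255985],
       [ 0.32673066,  0.68879441,  0.64715481, -0.23921609],
       [-0.25791209, -0.59376605,  0.7621832 , -1.15933628],
       [ 0.        ,  0.        ,  0.        ,  1.        ]])}
top {'vfov': 55.175300082098936, 'cx': 322.9898659686979, 'cy'
[... 315 characters left out ...]
325.50093016766357, 'cy': 198.01815933186938, 'view': array([[ 0.40690809,  0.91346711, -0.00190803, -0.67350365],
       [-0.88635674,  0.3943248 , -0.24265136,  0.03107789],
       [-0.22090166,  0.10042799,  0.97011168, -0.38831521],
       [ 0.        ,  0.        ,  0.        ,  1.        ]])}
['PlanningError', '__class__', '__delattr__', '__dict__', '__dir__', '__doc__', '__eq__', '__format__', '__ge__', '__getattribute__', '__getstate__', '__gt__', '__hash__', '__init__', '__init_subclass__', '__le__', '__lt__', '__module__', '__ne__', '__new__', '__reduce__', '__reduce_ex__', '__repr__', '__setattr__', '__sizeof__', '__str__', '__subclasshook__', '__weakref__', 'grasp_offset'] 0.0187
```

View pics/top0.png

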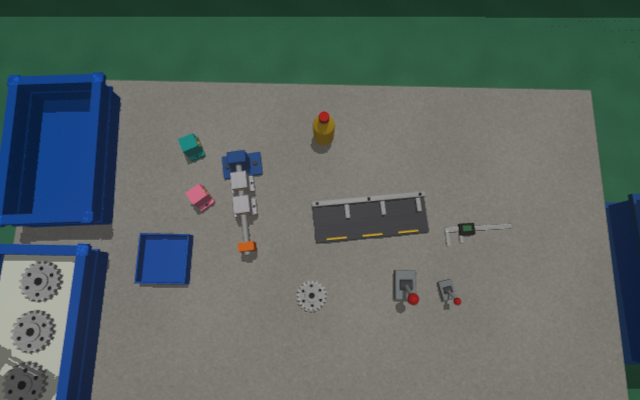

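View pics/side0.png

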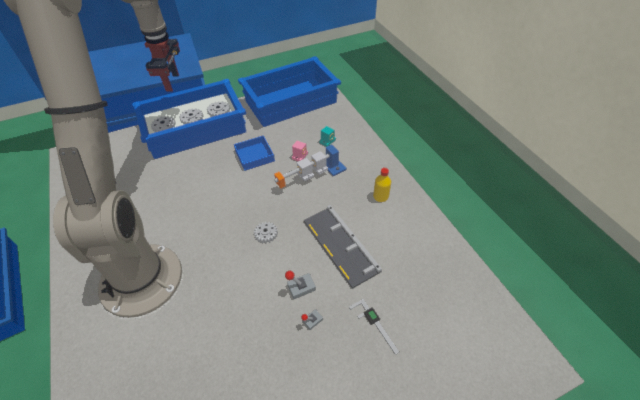

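View pics/wrist0.png

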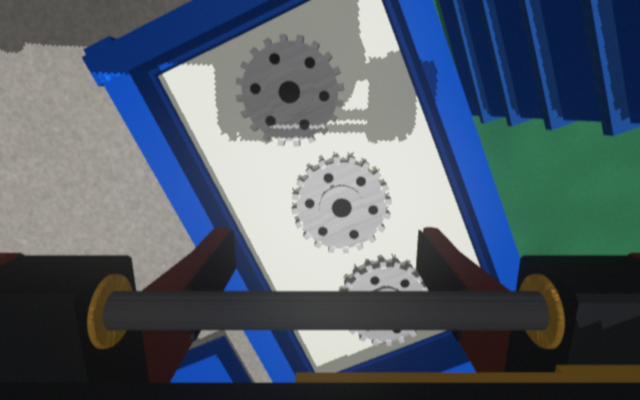

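The top view shows the rod with the keeper at (246,247), two blocks at (240,182) and (242,205), the fixture at (370,218), and the small bin at (163,259). There are two levers: the larger at (405,285) and a smaller one at (448,290). The pink and turquoise look-alikes are at (200,197) and (191,146).

```bash
cat >> h.py <<'E'
def cal(cam):
    c=eyes.calibration(cam); f=200/np.tan(np.radians(c['vfov'])/2)
    return f,c['cx'],c['cy'],np.array(c['view'])
def ray(cam,px,C=None):
    f,cx,cy,V=C or cal(cam)
    R=V[:3,:3]; o=-R.T@V[:3,3]
    d=R.T@np.array([(px[0]-cx)/f,-(px[1]-cy)/f,-1.0])
    return o,d/np.linalg.norm(d)
def onz(cam,px,z,C=None):
    o,d=ray(cam,px,C); return o+d*(z-o[2])/d[2]
def proj(cam,P,C=None):
    f,cx,cy,V=C or cal(cam)
    p=V[:3,:3]@np.asarray(P)+V[:3,3]
    return np.array([cx+f*p[0]/-p[2], cy-f*p[1]/-p[2]])
def tri(cams_px):
    A=np.zeros((3,3));b=np.zeros(3);rs=[]
    for c,p in cams_px:
        o,d=ray(c,p); M=np.eye(3)-np.outer(d,d); A+=M;b+=M@o; rs.append((o,d))
    X=np.linalg.solve(A,b)
    return X,[np.linalg.norm(np.cross(X-o,d)) for o,d in rs]
E
python3 - <<'E'
from h import *
Z=dict(rod_tip=.06,keeper=.032,block1=.02,bay1=.012,bay2=.012,bay3=.012,bin_in=.004,clamp_lever_tip=.092,rack=0,fixture=0,gear=0,oil_can=0,caliper=0)
for l,z in Z.items():
    for c in ['top','side']:
        for d in eyes.place_of(c,l)[:4]:
            if d['confidence']>.2: print(l,c,np.round(d['pixel'],1),round(d['confidence'],2),np.round(onz(c,d['pixel'],z),4))
print(sensors.get_obs()['time_s'])
E
```

```text
rod_tip top [251.3 253.5] 0.82 [0.4821 0.1418 0.06  ]
rod_tip side [275.4 179.3] 0.96 [0.4865 0.1553 0.06  ]
rod_tip side [378.4 198.6] 0.71 [ 0.7579 -0.0684  0.06  ]
keeper top [248.1 247.5] 0.76 [0.498  0.1553 0.032 ]
keeper side [278.8 185. ] 0.56 [0.4942 0.151  0.032 ]
block1 top [203.5 198.3] 0.91 [0.6196 0.2764 0.02  ]
block1 top [241.8 209.5] 0.89 [0.5931 0.1787 0.02  ]
block1 top [243.5 182.9] 0.89 [0.6615 0.1785 0.02  ]
block1 top [194.4 150.9] 0.86 [0.7434 0.3096 0.02  ]
block1 side [328.9 143.5] 0.77 [0.7462 0.2809 0.02  ]
block1 side [289.7 275.1] 0.59 [ 0.4012 -0.1834  0.02  ]
block1 side [304.  171.4] 0.56 [0.602  0.1848 0.02  ]
block1 side [299.1 155.2] 0.56 [0.6184 0.2702 0.02  ]
bay1 top [371.7 209.5] 0.97 [ 0.6015 -0.1471  0.012 ]
bay1 top [336.  216.5] 0.79 [ 0.5817 -0.0572  0.012 ]
bay1 top [327.2 137.1] 0.63 [ 0.7916 -0.0312  0.012 ]
bay1 top [405.6 204.4] 0.62 [ 0.6164 -0.2331  0.012 ]
bay1 side [330.5 220.5] 0.93 [ 0.5958 -0.0495  0.012 ]
bay1 side [343.5 242.4] 0.66 [ 0.5957 -0.1435  0.012 ]
bay1 side [362.6 262.5] 0.62 [ 0.6149 -0.2319  0.012 ]
bay2 top [371.
[... 1360 characters left out ...]
5 0.178 0.   ]
fixture top [367.9 216.4] 0.65 [ 0.5856 -0.1389  0.    ]
fixture top [411.4 294.5] 0.52 [ 0.3938 -0.2453  0.    ]
fixture top [335.5 212. ] 0.28 [ 0.5952 -0.0562  0.    ]
fixture side [341.2 243.8] 0.96 [ 0.5908 -0.1381  0.    ]
fixture side [289.6 276. ] 0.31 [ 0.4025 -0.175   0.    ]
gear side [265.6 235.1] 0.68 [ 0.3871 -0.0055  0.    ]
oil_can top [323.9 136.8] 0.95 [ 0.7968 -0.0226  0.    ]
oil_can top [168.7 260.3] 0.22 [0.4646 0.3566 0.    ]
oil_can side [378.9 197.4] 0.74 [ 0.7928 -0.0225  0.    ]
oil_can side [321.7 167.5] 0.41 [0.6755 0.1936 0.    ]
caliper top [471.5 228.4] 0.93 [ 0.5603 -0.4019  0.    ]
caliper side [373.4 322.1] 0.82 [ 0.5567 -0.4021  0.    ]
1.45
```

```bash
python3 - <<'E'
import cv2
im=cv2.imread('pics/top0.png')
cv2.imwrite('pics/c1.png',cv2.resize(im[140:270,170:300],None,fx=4.6,fy=4.6,interpolation=cv2.INTER_CUBIC))
cv2.imwrite('pics/c2.png',cv2.resize(im[180:310,300:470],None,fx=4.6,fy=4.6,interpolation=cv2.INTER_CUBIC))
im=cv2.imread('pics/side0.png')
cv2.imwrite('pics/c3.png',cv2.resize(im[120:220,220:380],None,fx=5,fy=5,interpolation=cv2.INTER_CUBIC))
E
```

```text
(no output)
```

View pics/c1.png

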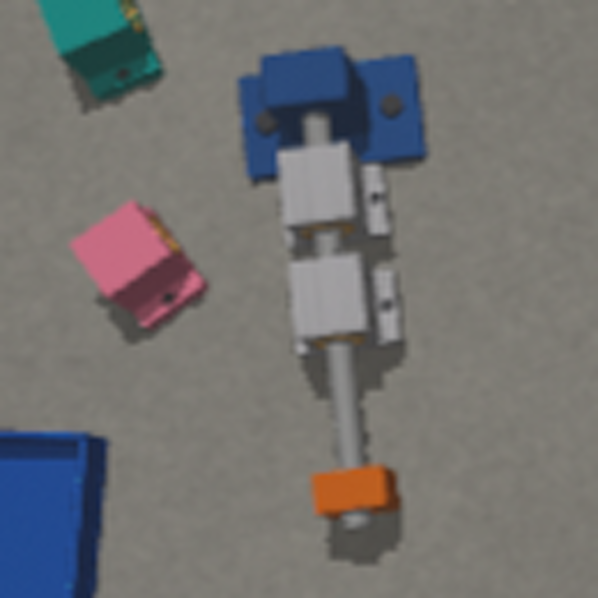

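View pics/c2.png

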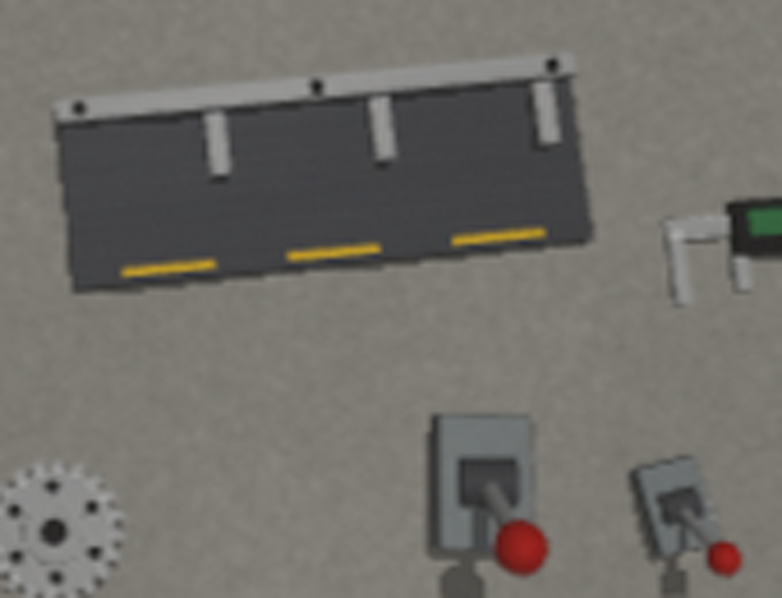

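View pics/c3.png

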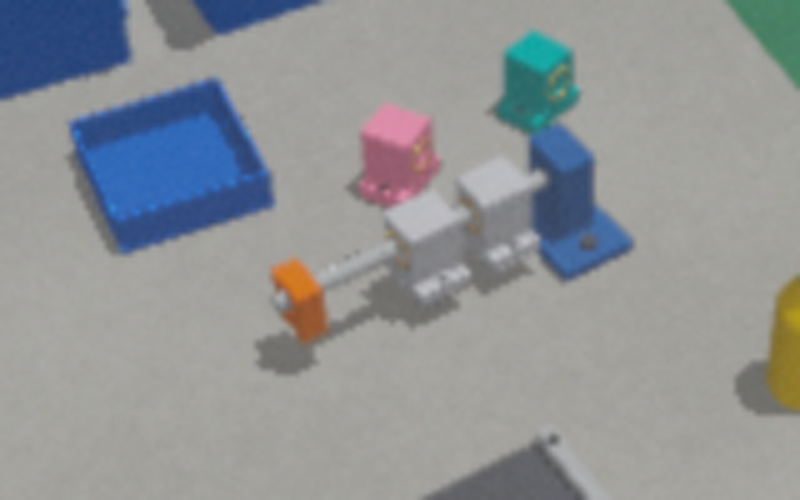

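The crops show exactly two aluminium blocks on the rod, at full-frame (239.5,181) and (241,205). The pink and turquoise blocks stand off the rod and are not part of the job. The larger grey lever base at (405,286) with its ball at (413,299) is the one meant; the one at (448,290) is smaller. Next I'll get poses from the edges.

```bash
python3 - <<'E'
from h import *
T=cal('top')
f=lambda c,o: (170+c[0]/4.6,140+c[1]/4.6) if o==1 else (300+c[0]/4.6,180+c[1]/4.6)
P=lambda c,o,z:onz('top',f(c,o),z,T)
a=P((355,519),1,.062);b=P((317,125),1,.067)
print('rod',a,b,np.degrees(np.arctan2(*(b-a)[1::-1])),np.linalg.norm(b-a))
for n,c in dict(kee=(350,490),b2=(328,295),b1=(318,188)).items(): print(n,P(c,1,.078 if n[0]=='b' else .074))
# fence: top holes z=.023
h=[P(c,2,.023) for c in [(79,107),(316,87),(552,65)]]
d=h[0]-h[2];print('fence',h,np.degrees(np.arctan2(-d[0],d[1])))
for n,c in dict(pFL=(75,290),pFR=(592,238),stripL=(122,272),stripR=(545,233)).items(): print(n,P(c,2,.012))
for n,c in dict(s3=(231,174),s2=(396,158),s1=(560,141)).items(): print(n,P(c,2,.023))
for n,c in dict(bFL=(434,557),bFR=(530,557),bRL=(434,416),bRR=(532,416)).items(): print(n,P(c,2,.025))
print('ball',tri([('top',f((522,548),2)),('side',(290.2,275))]))
E
```

```text
rod [0.48334587 0.15112132 0.062     ] [0.68889519 0.18203384 0.067     ] 8.552606850940807 0.20792091951420533
kee [0.49705206 0.15217342 0.074     ]
b2 [0.59578513 0.16838436 0.078     ]
b1 [0.65195608 0.17694689 0.078     ]
fence [array([ 0.61241607, -0.00918151,  0.023     ]), array([ 0.62630788, -0.13817406,  0.023     ]), array([ 0.64139703, -0.26746686,  0.023     ])] 6.402105524459958
pFL [ 0.51397403 -0.00920091  0.012     ]
pFR [ 0.54802818 -0.28945199  0.012     ]
stripL [ 0.52421682 -0.03436966  0.012     ]
stripR [ 0.55022462 -0.2639404   0.012     ]
s3 [ 0.57731628 -0.0921115   0.023     ]
s2 [ 0.58797665 -0.18142504  0.023     ]
s1 [ 0.59922831 -0.27064188  0.023     ]
bFL [ 0.37858303 -0.19847221  0.025     ]
bFR [ 0.37956517 -0.24826632  0.025     ]
bRL [ 0.45059271 -0.19956074  0.025     ]
bRR [ 0.45163806 -0.25115205  0.025     ]
ball (array([ 0.38966282, -0.22711826,  0.09888306]), [np.float64(0.002133829306825089), np.float64(0.0021338293068250296)])
```

Call:
play_rows(
  rows=[
    [0.01, -0.03, 0.03, 0, 0, 0.07, 1],
    [0.03, -0.07, 0.05, 0, 0, 0.14, 1],
    [0.05, -0.11, 0.05, 0, 0, 0.21, 1],
    [0.07, -0.15, 0.05, 0, 0, 0.28, 1],
    [0.09, -0.19, 0.05, 0, 0, 0.35, 1],
    [0.11, -0.225, 0.05, 0, 0, 0.42, 1],
    [0.13, -0.26, 0.05, 0, 0, 0.49, 1],
    [0.15, -0.295, 0.05, 0, 0, 0.569, 1],
  ],
)

```text
time_s: 2.12
tcp_pos: [0.4191, 0.3312, 0.273]
tcp_rot: [-0.076, 0.997, 0.0, 0.0]
contact_force: [0.4, -0.2, 0.4]
opening: 0.0879
```

Call:
play_rows(
  rows=[
    [0.015, -0.035, 0, 0, 0, 0, 1],
    [0.03, -0.07, 0, 0, 0, 0, 1],
    [0.045, -0.105, 0, 0, 0, 0, 1],
    [0.06, -0.135, 0, 0, 0, 0, 1],
    [0.07, -0.155, 0, 0, 0, 0, 1],
    [0.075, -0.166, 0, 0, 0, 0, 1],
    [0.075, -0.166, 0, 0, 0, 0, 1],
  ],
)

```text
time_s: 2.7
tcp_pos: [0.4947, 0.1636, 0.2729]
tcp_rot: [-0.072, 0.997, -0.0, 0.0]
contact_force: [-0.1, -0.4, -0.5]
opening: 0.088
```

```bash
python3 - <<'E'
from h import *
o=sensors.get_obs();print(o['tcp_pos'],o['tcp_rot'],o['joints'])
snap('wrist','w1');C=cal('wrist');print(C)
E
```

```text
[0.49472952 0.1636326  0.27292106] [-7.17142954e-02  9.97425047e-01 -4.37645459e-04  3.79252324e-04] [-0.5877982   0.17218341  0.16907019  1.8693051  -0.03110409  1.10229373
  1.30720346]
(np.float64(358.98799202081636), 325.50093016766357, 198.01815933186938, array([[-1.46336442e-01,  9.89234838e-01, -2.85433933e-04,
        -9.05875331e-02],
       [-9.59671724e-01, -1.42033204e-01, -2.42604103e-01,
         5.39584879e-01],
       [-2.40032972e-01, -3.52278985e-02,  9.70125336e-01,
        -3.12296073e-01],
       [ 0.00000000e+00,  0.00000000e+00,  0.00000000e+00,
         1.00000000e+00]]))
```

View pics/w1.png

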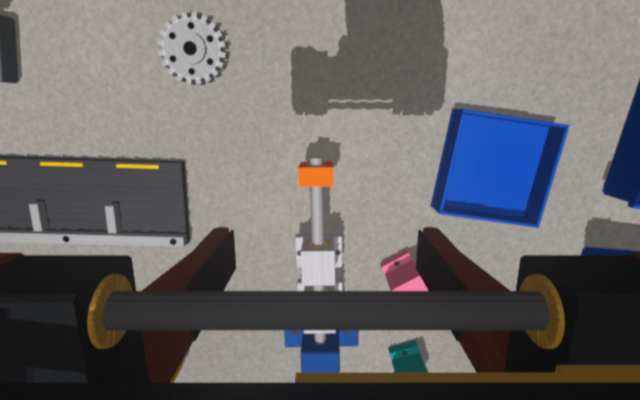

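```bash
python3 - <<'E'
import cv2
im=cv2.imread('pics/w1.png')
cv2.imwrite('pics/c4.png',cv2.resize(im[130:290,260:380],None,fx=5,fy=5,interpolation=cv2.INTER_CUBIC)[:800][:, :600])
cv2.imwrite('pics/c5.png',cv2.resize(im[140:260,0:240],None,fx=3.3,fy=3.3,interpolation=cv2.INTER_CUBIC))
E
```

```text
(no output)
```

View pics/c4.png

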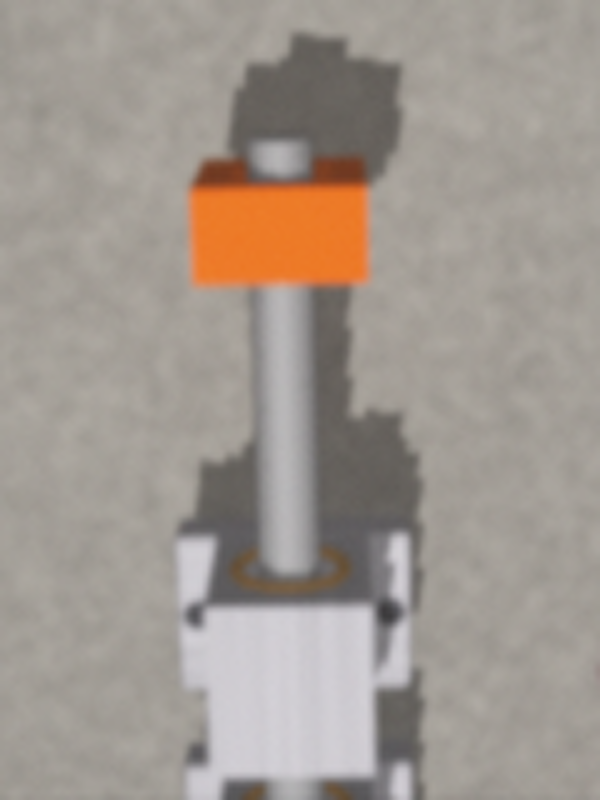

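View pics/c5.png

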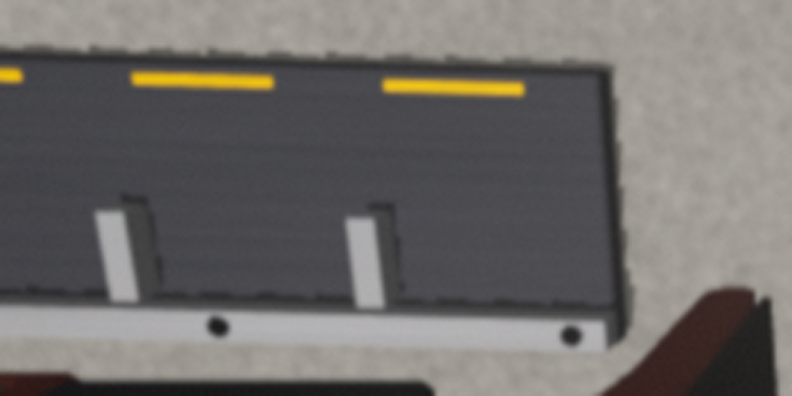

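```bash
python3 - <<'E'
from h import *
C=cal('wrist')
f=lambda c,o: (260+c[0]/5,130+c[1]/5) if o==1 else (c[0]/3.3,140+c[1]/3.3)
P=lambda c,o,z:onz('wrist',f(c,o),z,C)
a=P((281,155),1,.067);b=P((289,560),1,.067)
print('rod',a,b,np.degrees(np.arctan2(*(b-a)[1::-1])))
l=P((192,283),1,.074);q=P((369,283),1,.074);e=P((194,185),1,.074);g=P((368,185),1,.074)
print('keeper c',(l+q+e+g)/4,np.linalg.norm(l-q),np.linalg.norm(l-e),np.degrees(np.arctan2(*(q-l)[1::-1])))
l=P((208,605),1,.078);q=P((375,605),1,.078);print('blk front',(l+q)/2,np.linalg.norm(l-q),np.degrees(np.arctan2(*(q-l)[1::-1])))
for n,c,z in [('strip3L',(383,86),.012),('strip3R',(524,90),.012),('strip2L',(132,79),.012),('plR',(608,68),.012),
  ('fenceL',(0,308),.023),('fenceR',(608,322),.023),('stop3faceTop',(372,217),.023),('stop3faceRoot',(385,306),.023),('stop2faceTop',(124,210),.023),('fR2',(608,350),.023)]:
    print(n,P(c,2,z))
print('tcp axis',C[3][:3,:3].T)
E
```

```text
rod [0.48300964 0.15338884 0.067     ] [0.57033333 0.16750212 0.067     ] 9.180772138995298
keeper c [0.49807288 0.15564815 0.074     ] 0.036289258079504054 0.020288055251573137 98.4182190404325
blk front [0.57608793 0.16909279 0.078     ] 0.035435471321184235 98.42143025875455
strip3L [ 0.53170229 -0.08067894  0.012     ]
strip3R [ 0.52574705 -0.03053082  0.012     ]
strip2L [ 0.54232447 -0.16975539  0.012     ]
plR [ 0.51335848 -0.00107461  0.012     ]
fenceL [ 0.63247849 -0.2129292   0.023     ]
fenceR [0.60529173 0.00786994 0.023     ]
stop3faceTop [ 0.57757748 -0.07814024  0.023     ]
stop3faceRoot [ 0.61102439 -0.07328995  0.023     ]
stop2faceTop [ 0.58798328 -0.1662325   0.023     ]
fR2 [0.61630592 0.00843965 0.023     ]
tcp axis [[-1.46336442e-01 -9.59671724e-01 -2.40032972e-01]
 [ 9.89234838e-01 -1.42033204e-01 -3.52278985e-02]
 [-2.85433933e-04 -2.42604103e-01  9.70125336e-01]]
```

Rod yaw is about 8.6°, the keeper's top centre is at (0.498, 0.155), and the measured keeper size of 36×20 mm matches. I'll descend onto the keeper.

Call:
play_rows(
  rows=[
    [0.002, -0.006, -0.04, 0, 0, 0.007, 1],
    [0.003, -0.009, -0.08, 0, 0, 0.007, 1],
    [0.003, -0.009, -0.12, 0, 0, 0.007, 1],
    [0.003, -0.009, -0.16, 0, 0, 0.007, 1],
    [0.003, -0.009, -0.19, 0, 0, 0.007, 1],
    [0.003, -0.009, -0.215, 0, 0, 0.007, 1],
    [0.003, -0.009, -0.235, 0, 0, 0.007, 1],
    [0.003, -0.009, -0.235, 0, 0, 0.007, 1],
  ],
)

```text
time_s: 3.42
tcp_pos: [0.4931, 0.1592, 0.0341]
tcp_rot: [-0.079, 0.997, -0.001, -0.003]
contact_force: [-0.3, -0.2, -0.5]
opening: 0.0879
```

```bash
python3 - <<'E'
from h import *
im=snap('wrist','w2');im=snap('side','s2')
cv2.imwrite('pics/s2c.png',cv2.cvtColor(cv2.resize(im[120:220,220:380],None,fx=5,fy=5,interpolation=cv2.INTER_CUBIC),cv2.COLOR_RGB2BGR))
E
```

```text
(no output)
```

View pics/w2.png

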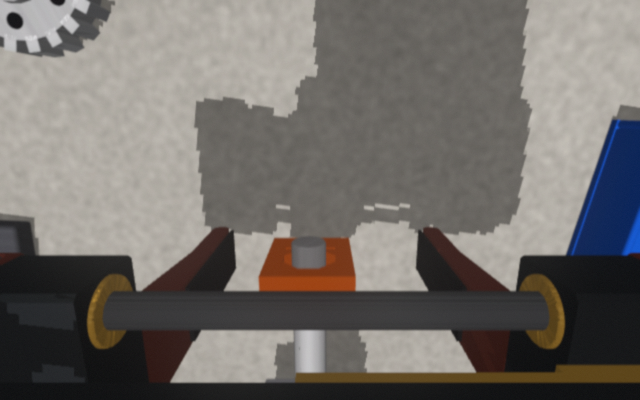

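View pics/s2c.png

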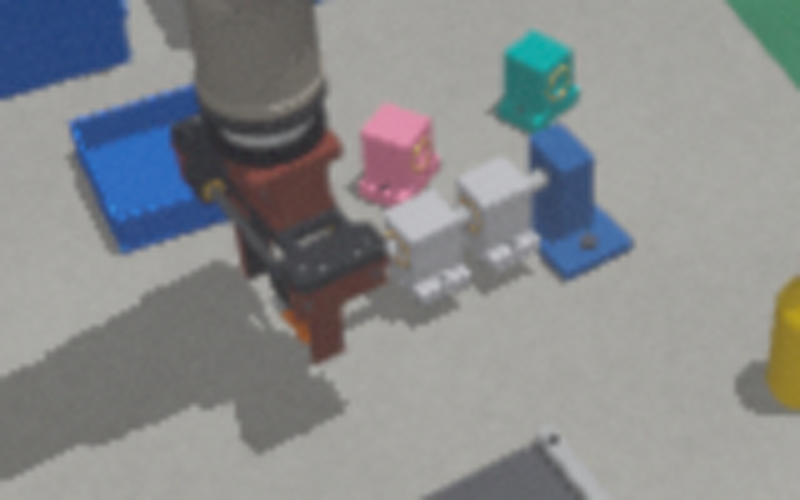

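Call:
play_rows(
  rows=[
    [0, 0, 0, 0, 0, 0, 1],
    [0, 0, 0, 0, 0, 0, 1],
  ],
)

```text
time_s: 3.68
tcp_pos: [0.4975, 0.1591, 0.0392]
tcp_rot: [-0.078, 0.997, 0.001, 0.001]
contact_force: [-0.0, 0.2, 0.3]
opening: 0.0879
```

Call:
play_rows(
  rows=[
    [0, -0.004, -0.003, 0, 0, -0.005, 1],
    [0, -0.004, -0.003, 0, 0, -0.005, 1],
    [0, -0.004, -0.003, 0, 0, -0.005, 1],
  ],
)

```text
time_s: 3.93
tcp_pos: [0.4966, 0.1538, 0.0351]
tcp_rot: [-0.075, 0.997, 0.0, 0.0]
contact_force: [1.4, -0.2, -0.4]
opening: 0.0878
```

```bash
python3 - <<'E'
from h import *
o=sensors.get_obs();print(o['tcp_pos'],o['tcp_rot'],o['contact_force'])
im=snap('wrist','w3')
cv2.imwrite('pics/w3c.png',cv2.cvtColor(cv2.resize(im[200:390,180:480],None,fx=2.6,fy=2.6,interpolation=cv2.INTER_CUBIC),cv2.COLOR_RGB2BGR))
C=cal('wrist')
for P in [(.0,0.044,0),(0,-.044,0)]: 
  R=__import__('scipy.spatial.transform',fromlist=['Rotation']).Rotation.from_quat(o['tcp_rot']).as_matrix(); print(proj('wrist',o['tcp_pos']+R@np.array(P),C))
E
```

```text
[0.49664866 0.15378378 0.03510874] [-7.51385840e-02  9.97173052e-01  8.00192871e-05  3.01504839e-04] [ 1.4052263  -0.22940584 -0.40954071]
[419.5835236  248.51286236]
[235.87061231 248.32935324]
```

View pics/w3c.png

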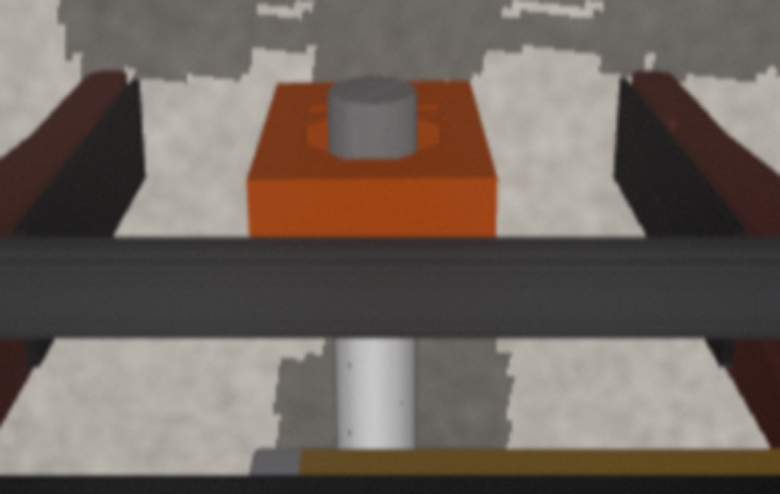

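Call:
play_rows(
  rows=[
    [0.0, -0.001, 0.001, 0, 0, 0, -1],
    [0.0, -0.001, 0.001, 0, 0, 0, -1],
    [0, -0.001, 0.001, 0, 0, 0, -1],
    [0, -0.001, 0.001, 0, 0, 0, -1],
    [0, -0.001, 0.001, 0, 0, 0, -1],
    [0, -0.001, 0.001, 0, 0, 0, -1],
  ],
)

```text
time_s: 4.48
tcp_pos: [0.4964, 0.1532, 0.0356]
tcp_rot: [-0.076, 0.997, -0.0, -0.0]
contact_force: [-0.9, -0.3, 0.9]
opening: 0.0512
```

Call:
play_rows(
  rows=[
    [0, 0, 0, 0, 0, 0, -1],
    [0, 0, 0, 0, 0, 0, -1],
    [0, 0, 0, 0, 0, 0, -1],
    [0, 0, 0, 0, 0, 0, -1],
    [0, 0, 0, 0, 0, 0, -1],
  ],
)

```text
time_s: 4.9
tcp_pos: [0.4964, 0.1531, 0.0356]
tcp_rot: [-0.076, 0.997, 0.0, -0.0]
contact_force: [-0.4, -0.7, -0.9]
opening: 0.0357
```

Call:
play_rows(
  rows=[
    [0, 0, 0.004, 0, 0, 0, -1],
    [-0.008, -0.0012, 0.004, 0, 0, 0, -1],
    [-0.016, -0.0024, 0.004, 0, 0, 0, -1],
    [-0.024, -0.0036, 0.004, 0, 0, 0, -1],
    [-0.032, -0.0048, 0.004, 0, 0, 0, -1],
    [-0.04, -0.006, 0.004, 0, 0, 0, -1],
    [-0.046, -0.007, 0.004, 0, 0, 0, -1],
    [-0.046, -0.007, 0.004, 0, 0, 0, -1],
  ],
)

```text
time_s: 5.57
tcp_pos: [0.4485, 0.1457, 0.0395]
tcp_rot: [-0.076, 0.997, -0.0, -0.001]
contact_force: [0.6, 0.2, -1.2]
opening: 0.0357
```

```bash
python3 - <<'E'
from h import *
o=sensors.get_obs();print(o['tcp_pos'],o['opening'])
im=snap('wrist','w4');im=snap('side','s4')
cv2.imwrite('pics/s4c.png',cv2.cvtColor(cv2.resize(im[120:220,220:380],None,fx=5,fy=5,interpolation=cv2.INTER_CUBIC),cv2.COLOR_RGB2BGR))
E
```

```text
[0.44853668 0.14571639 0.03952328] 0.0356631318693066
```

View pics/w4.png

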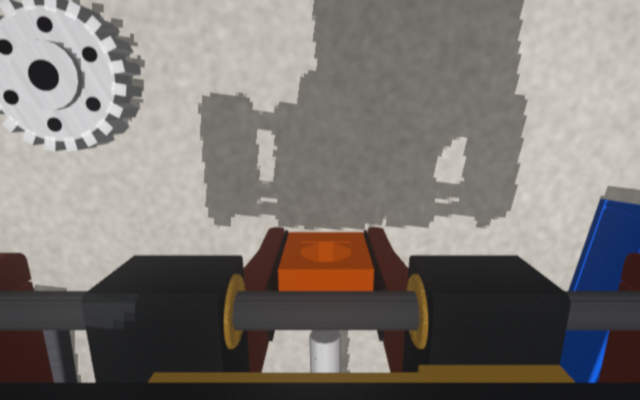

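View pics/s4c.png

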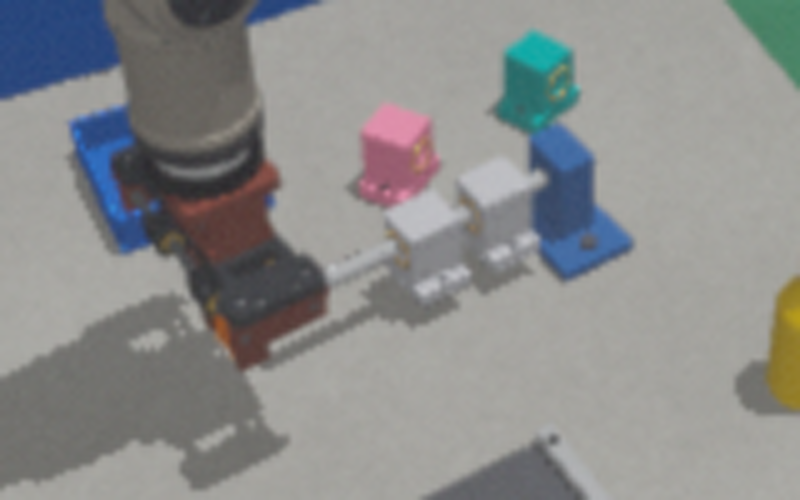

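Call:
play_rows(
  rows=[
    [0, 0, 0.035, 0, 0, 0, -1],
    [0, 0.02, 0.065, 0, 0, 0, -1],
    [0.003, 0.055, 0.075, 0, 0, 0, -1],
    [0.008, 0.09, 0.075, 0, 0, 0, -1],
    [0.012, 0.125, 0.075, 0, 0, 0, -1],
    [0.016, 0.16, 0.075, 0, 0, 0, -1],
    [0.02, 0.19, 0.075, 0, 0, 0, -1],
    [0.02, 0.213, 0.075, 0, 0, 0, -1],
  ],
)

```text
time_s: 6.33
tcp_pos: [0.4711, 0.3626, 0.1148]
tcp_rot: [-0.076, 0.997, 0.001, 0.001]
contact_force: [0.3, -0.5, 0.1]
opening: 0.0358
```

Call:
play_rows(
  rows=[
    [0, 0, 0, 0, 0, 0, -1],
    [0, 0, -0.03, 0, 0, 0, -1],
    [0, 0, -0.06, 0, 0, 0, -1],
    [0, 0, -0.08, 0, 0, 0, -1],
    [0, 0, -0.085, 0, 0, 0, -1],
    [0, 0, -0.085, 0, 0, 0, -1],
  ],
)

```text
time_s: 6.83
tcp_pos: [0.4699, 0.3579, 0.0282]
tcp_rot: [-0.075, 0.997, -0.001, -0.001]
contact_force: [-0.7, 0.2, 0.3]
opening: 0.036
```

```bash
python3 - <<'E'
from h import *
o=sensors.get_obs();print(o['tcp_pos'],o['opening'],o['contact_force'])
im=snap('wrist','w5');im=snap('side','s5')
E
```

```text
[0.46987327 0.35786549 0.02821392] 0.03599733072254198 [-0.66392716  0.18375905  0.29348303]
```

View pics/w5.png

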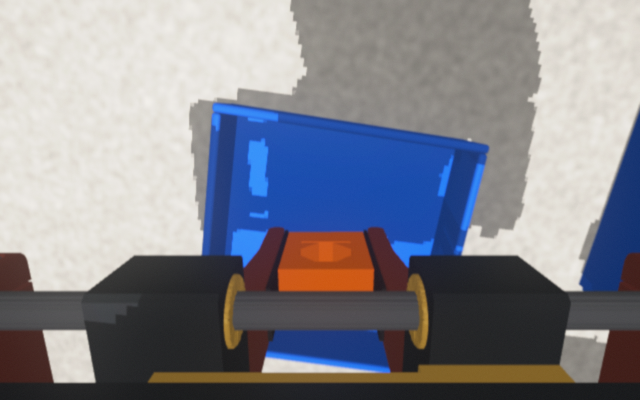

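Call:
play_rows(
  rows=[
    [0, 0, -0.008, 0, 0, 0, -1],
    [0, 0, -0.014, 0, 0, 0, -1],
    [0, 0, -0.014, 0, 0, 0, -1],
    [0, 0, -0.014, 0, 0, 0, 0.1],
    [0, 0, -0.014, 0, 0, 0, 0.1],
    [0, 0, -0.014, 0, 0, 0, 0.1],
    [0, 0, -0.014, 0, 0, 0, 0.1],
    [0, 0, -0.014, 0, 0, 0, 0.1],
  ],
)

```text
time_s: 7.6
tcp_pos: [0.4706, 0.3592, 0.0159]
tcp_rot: [-0.076, 0.997, 0.0, 0.0]
contact_force: [0.2, -0.4, -0.3]
opening: 0.0481
```

Call:
play_rows(
  rows=[
    [0, 0, 0.0, 0, 0, 0, 0.1],
    [0, 0, 0.02, 0, 0, 0, 0.1],
    [0, 0, 0.05, 0, 0, 0, 0.1],
    [0, 0, 0.09, 0, 0, 0, 0.1],
    [0, 0, 0.13, 0, 0, 0, 1],
    [0, 0, 0.17, 0, 0, 0, 1],
    [0, 0, 0.2, 0, 0, 0, 1],
    [0, 0, 0.2, 0, 0, 0, 1],
  ],
)

```text
time_s: 8.27
tcp_pos: [0.4735, 0.3614, 0.223]
tcp_rot: [-0.075, 0.997, 0.004, 0.005]
contact_force: [0.8, -0.5, 0.3]
opening: 0.0716
```

```bash
python3 - <<'E'
from h import *
o=sensors.get_obs();print(o['tcp_pos'],o['opening'],o['contact_force'])
im=snap('wrist','w6');im=snap('top','t6')
E
```

```text
[0.47347536 0.36141829 0.22295068] 0.07163360844332486 [ 0.80323334 -0.45519699  0.29767448]
```

View pics/w6.png

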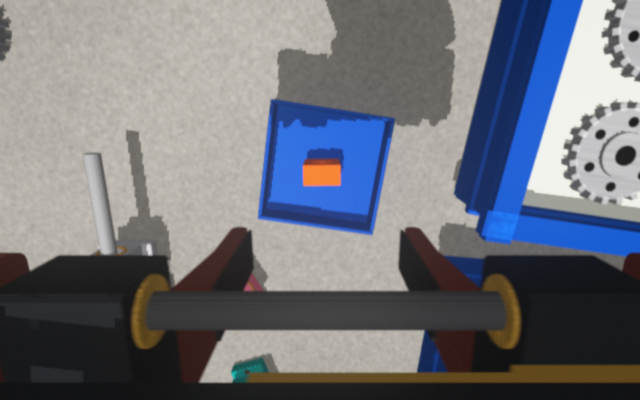

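View pics/t6.png

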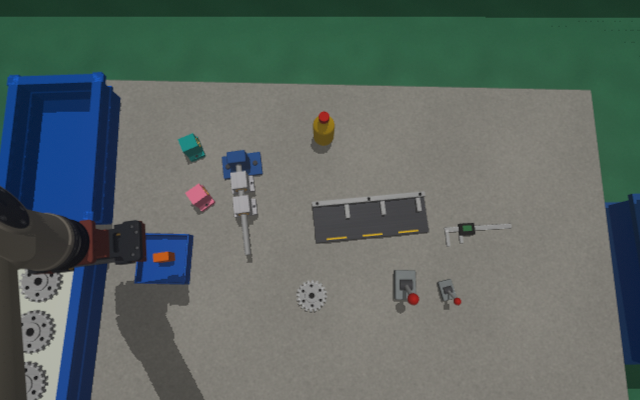

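The keeper stands in the bin at (162,257) in the top view. Next I move above the front block.

Call:
play_rows(
  rows=[
    [0.018, -0.027, 0, 0, 0, 0, 1],
    [0.036, -0.054, 0, 0, 0, 0, 1],
    [0.054, -0.081, 0, 0, 0, 0, 1],
    [0.072, -0.108, 0, 0, 0, 0, 1],
    [0.09, -0.136, -0.01, 0, 0, 0, 1],
    [0.108, -0.163, -0.02, 0, 0, 0, 1],
    [0.125, -0.189, -0.02, 0, 0, 0, 1],
    [0.125, -0.189, -0.02, 0, 0, 0, 1],
  ],
)

```text
time_s: 9.03
tcp_pos: [0.5972, 0.1616, 0.193]
tcp_rot: [-0.071, 0.997, -0.003, -0.001]
contact_force: [-0.1, -1.0, 0.8]
opening: 0.0877
```

Call:
play_rows(
  rows=[
    [0, 0, 0, 0, 0, 0, 1],
    [0, 0, 0, 0, 0, 0, 1],
  ],
)

```text
time_s: 9.2
tcp_pos: [0.5944, 0.1705, 0.1941]
tcp_rot: [-0.076, 0.997, -0.0, -0.001]
contact_force: [-0.1, 0.6, -0.2]
opening: 0.0881
```

```bash
python3 - <<'E'
from h import *
o=sensors.get_obs();print(o['tcp_pos'],o['tcp_rot'],o['opening'],o['contact_force'])
im=snap('wrist','w7')
E
```

```text
[0.59436479 0.17047326 0.19405672] [-7.55973146e-02  9.97137442e-01 -1.27175606e-04 -1.39723445e-03] 0.08809164132831847 [-0.10924576  0.6480538  -0.24631454]
```

View pics/w7.png

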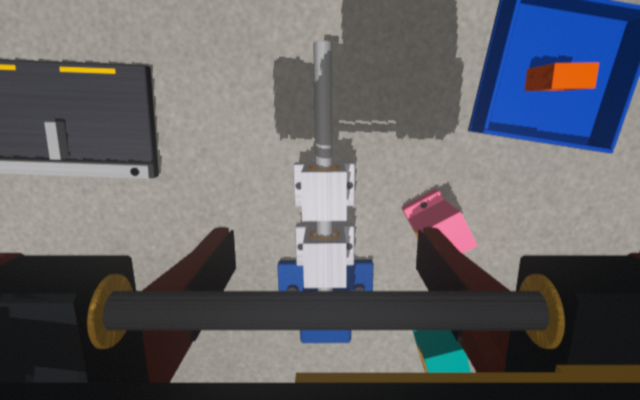

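```bash
python3 - <<'E'
import cv2
im=cv2.imread('pics/w7.png')
cv2.imwrite('pics/c7.png',cv2.resize(im[140:300,265:385],None,fx=5,fy=5,interpolation=cv2.INTER_CUBIC)[:800][:, :600])
E
```

```text
(no output)
```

View pics/c7.png

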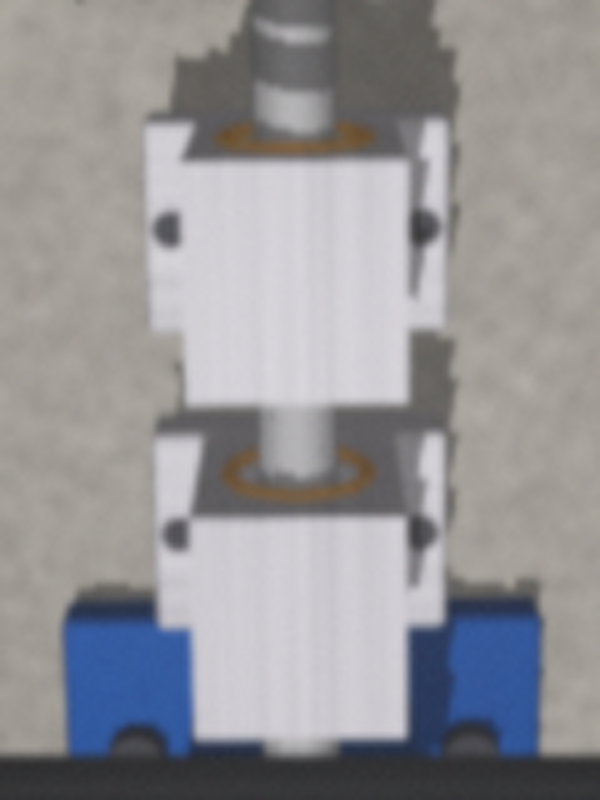

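```bash
python3 - <<'E'
from h import *
C=cal('wrist')
P=lambda c,z:onz('wrist',(265+c[0]/5,140+c[1]/5),z,C)
for cs in [[(181,159),(410,159),(184,404),(411,404)],[(190,515),(410,515),(193,740),(410,740)]]:
    p=np.array([P(c,.078) for c in cs]); print(p.mean(0),np.linalg.norm(p[0]-p[1]),np.linalg.norm(p[0]-p[2]),[np.degrees(np.arctan2(*(v)[1::-1])) for v in (p[1]-p[0],p[2]-p[0],p[3]-p[1])])
E
```

```text
[0.59742833 0.16962411 0.078     ] 0.03584227098602955 0.04013289043994253 [np.float64(98.79771307752807), np.float64(8.559949057261555), np.float64(9.853057193908672)]
[0.65611395 0.17937692 0.078     ] 0.036177205030866175 0.04063458992770863 [np.float64(98.79733009054615), np.float64(8.654184431929558), np.float64(9.622001007476053)]
```

Call:
play_rows(
  rows=[
    [0.0025, -0.0005, -0.035, 0, 0, 0.003, 1],
    [0.0025, -0.0005, -0.07, 0, 0, 0.003, 1],
    [0.0025, -0.0005, -0.1, 0, 0, 0.003, 1],
    [0.0025, -0.0005, -0.125, 0, 0, 0.003, 1],
    [0.0025, -0.0005, -0.145, 0, 0, 0.003, 1],
    [0.0025, -0.0005, -0.153, 0, 0, 0.003, 1],
    [0.0025, -0.0005, -0.153, 0, 0, 0.003, 1],
    [0.0025, -0.0005, -0.153, 0, 0, 0.003, 1],
  ],
)

```text
time_s: 9.92
tcp_pos: [0.5978, 0.1706, 0.043]
tcp_rot: [-0.078, 0.997, 0.0, -0.0]
contact_force: [0.9, 0.1, 0.8]
opening: 0.0874
```

Call:
play_rows(
  rows=[
    [0, 0, 0, 0, 0, 0, 0.2],
    [0, 0, 0, 0, 0, 0, 0.0],
    [0, 0, 0, 0, 0, 0, -1],
    [0, 0, 0, 0, 0, 0, -1],
    [0, 0, 0, 0, 0, 0, -1],
    [0, 0, 0, 0, 0, 0, -1],
    [0, 0, 0, 0, 0, 0, -1],
    [0, 0, 0, 0, 0, 0, -1],
  ],
)

```text
time_s: 10.58
tcp_pos: [0.5979, 0.1696, 0.0426]
tcp_rot: [-0.077, 0.997, 0.0, -0.0]
contact_force: [0.8, -0.5, 0.1]
opening: 0.0379
```

Call:
play_rows(
  rows=[
    [0, 0, 0, 0, 0, 0, -1],
    [0, 0, 0, 0, 0, 0, -1],
    [0, 0, 0, 0, 0, 0, -1],
  ],
)

```text
time_s: 10.83
tcp_pos: [0.598, 0.1696, 0.0427]
tcp_rot: [-0.077, 0.997, -0.0, -0.0]
contact_force: [-0.8, -0.2, 1.0]
opening: 0.0356
```

Call:
play_rows(
  rows=[
    [0, 0, 0.004, 0, 0, 0, -1],
    [0, 0, 0.004, 0, 0, 0, -1],
    [-0.015, -0.0024, 0.004, 0, 0, 0, -1],
    [-0.03, -0.0047, 0.004, 0, 0, 0, -1],
    [-0.045, -0.0071, 0.004, 0, 0, 0, -1],
    [-0.06, -0.0095, 0.004, 0, 0, 0, -1],
    [-0.075, -0.0118, 0.004, 0, 0, 0, -1],
    [-0.09, -0.0142, 0.004, 0, 0, 0, -1],
  ],
)

```text
time_s: 11.5
tcp_pos: [0.5071, 0.1553, 0.0467]
tcp_rot: [-0.077, 0.997, 0.0, -0.0]
contact_force: [-0.3, 0.3, -2.8]
opening: 0.0359
```

```bash
python3 - <<'E'
from h import *
o=sensors.get_obs();print(o['tcp_pos'],o['opening'],o['contact_force'],o['torque'])
im=snap('wrist','w8')
cv2.imwrite('pics/w8c.png',cv2.cvtColor(cv2.resize(im[200:390,180:480],None,fx=2.6,fy=2.6,interpolation=cv2.INTER_CUBIC),cv2.COLOR_RGB2BGR))
E
```

```text
[0.50712514 0.15529731 0.04666179] 0.03590197626138622 [-0.25897853  0.33879951 -2.80066219] [ 0.05295126 -0.01237283 -0.00224082]
```

View pics/w8c.png

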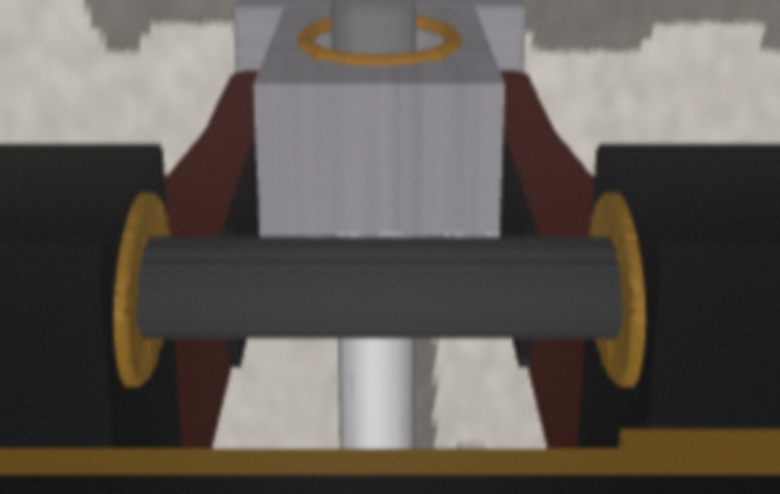

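Call:
play_rows(
  rows=[
    [-0.012, -0.0018, 0, 0, 0, 0, -1],
    [-0.024, -0.0037, 0, 0, 0, 0, -1],
    [-0.036, -0.0056, 0, 0, 0, 0, -1],
    [-0.046, -0.0072, 0, 0, 0, 0, -1],
    [-0.055, -0.0087, 0, 0, 0, 0, -1],
    [-0.057, -0.009, 0, 0, 0, 0, -1],
    [-0.057, -0.009, 0, 0, 0, 0, -1],
  ],
)

```text
time_s: 12.13
tcp_pos: [0.4506, 0.1464, 0.0467]
tcp_rot: [-0.077, 0.997, 0.0, -0.0]
contact_force: [-0.1, 0.2, -3.4]
opening: 0.0358
```

```bash
python3 - <<'E'
from h import *
o=sensors.get_obs();print(o['tcp_pos'],o['opening'],o['contact_force'],o['torque'])
im=snap('wrist','w9')
im=snap('side','s9')
cv2.imwrite('pics/s9c.png',cv2.cvtColor(cv2.resize(im[120:280,220:400],None,fx=4.,fy=3.7,interpolation=cv2.INTER_CUBIC),cv2.COLOR_RGB2BGR))
E
```

```text
[0.45062175 0.14641537 0.04673873] 0.035750732522305546 [-0.05957785  0.17740148 -3.35449483] [ 0.04891662 -0.05842444 -0.04045793]
```

View pics/w9.png

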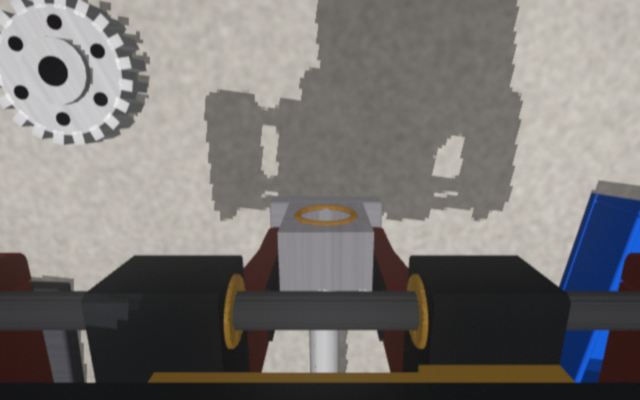

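View pics/s9c.png

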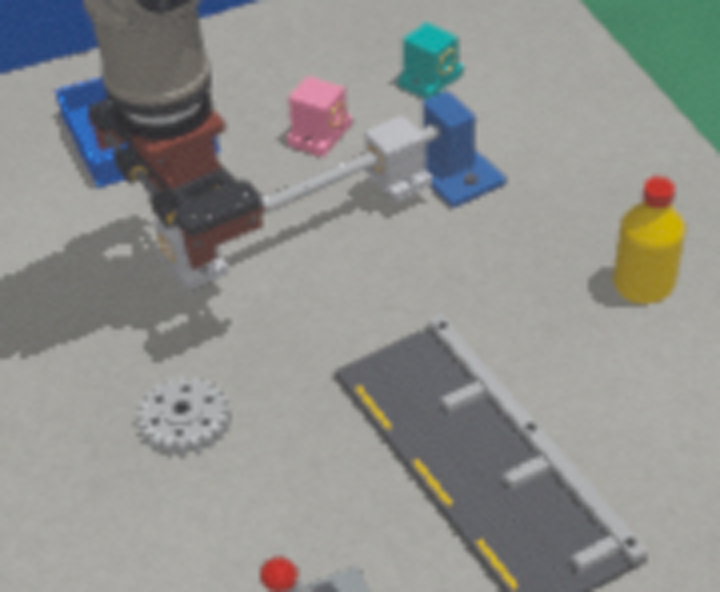

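The block is off the rod. I lift it and swing to the front of bay 3. On the way I turn the tool half a turn so the wrist camera faces the fence.

Call:
play_rows(
  rows=[
    [0, 0, 0.03, 0, 0, 0, -1],
    [0, 0, 0.06, 0, 0, -0.11, -1],
    [0, 0, 0.09, 0, 0, -0.22, -1],
    [0.01, -0.01, 0.1, 0, 0, -0.33, -1],
    [0.02, -0.02, 0.1, 0, 0, -0.44, -1],
    [0.03, -0.03, 0.1, 0, 0, -0.55, -1],
    [0.04, -0.04, 0.1, 0, 0, -0.66, -1],
    [0.05, -0.05, 0.1, 0, 0, -0.77, -1],
  ],
)

```text
time_s: 12.9
tcp_pos: [0.5021, 0.096, 0.147]
tcp_rot: [0.306, 0.952, 0.0, 0.0]
contact_force: [0.2, -0.5, -2.8]
opening: 0.0361
```

Call:
play_rows(
  rows=[
    [0.01, -0.01, 0.0, 0, 0, -0.11, -1],
    [0.02, -0.025, 0.0, 0, 0, -0.22, -1],
    [0.03, -0.04, 0.0, 0, 0, -0.33, -1],
    [0.04, -0.055, 0, 0, 0, -0.44, -1],
    [0.05, -0.07, 0, 0, 0, -0.55, -1],
    [0.06, -0.08, 0, 0, 0, -0.66, -1],
    [0.06, -0.09, 0, 0, 0, -0.77, -1],
    [0.06, -0.1, 0, 0, 0, -0.88, -1],
  ],
)

```text
time_s: 13.57
tcp_pos: [0.5622, -0.0043, 0.1467]
tcp_rot: [0.682, 0.731, 0.0, 0.001]
contact_force: [-0.8, 0.5, -1.9]
opening: 0.0361
```

Call:
play_rows(
  rows=[
    [0, -0.01, 0.0, 0, 0, -0.11, -1],
    [0, -0.02, 0.0, 0, 0, -0.22, -1],
    [0, -0.03, 0.0, 0, 0, -0.33, -1],
    [0, -0.03, 0, 0, 0, -0.44, -1],
    [0, -0.03, 0, 0, 0, -0.55, -1],
    [0, -0.03, 0, 0, 0, -0.66, -1],
    [0, -0.03, 0, 0, 0, -0.77, -1],
    [0, -0.03, 0, 0, 0, -0.88, -1],
  ],
)

```text
time_s: 14.23
tcp_pos: [0.5616, -0.0335, 0.1468]
tcp_rot: [0.928, 0.371, 0.0, 0.0]
contact_force: [-0.7, 0.4, -2.2]
opening: 0.0357
```

Call:
play_rows(
  rows=[
    [0, 0, 0.0, 0, 0, -0.11, -1],
    [0, 0, 0.0, 0, 0, -0.22, -1],
    [0, 0, 0.0, 0, 0, -0.33, -1],
    [0, 0, 0, 0, 0, -0.44, -1],
    [0, 0, 0, 0, 0, -0.55, -1],
    [0, 0, 0, 0, 0, -0.64, -1],
    [0, 0, 0, 0, 0, -0.64, -1],
    [0, 0, 0, 0, 0, -0.64, -1],
  ],
)

```text
time_s: 14.9
tcp_pos: [0.5614, -0.0335, 0.1466]
tcp_rot: [0.998, 0.065, -0.0, 0.0]
contact_force: [0.1, -0.4, -2.2]
opening: 0.0361
```

```bash
python3 - <<'E'
from h import *
o=sensors.get_obs();print(o['tcp_pos'],o['tcp_rot'],o['joints'],o['opening'],o['contact_force'])
q=o['tcp_rot'];print('yaw jaw',2*np.degrees(np.arctan2(q[1],q[0]))-90)
im=snap('wrist','w10')
E
```

```text
[ 0.5613593  -0.03348526  0.14656565] [ 9.97914729e-01  6.45445526e-02 -1.26167126e-05  4.40660675e-04] [-0.78837168  0.58389954  1.01996746  1.94698004 -0.61057568  0.95788042
 -0.91120219] 0.036069940387824295 [ 0.06334885 -0.36505891 -2.19955901]
yaw jaw -82.59859325377305
```

View pics/w10.png

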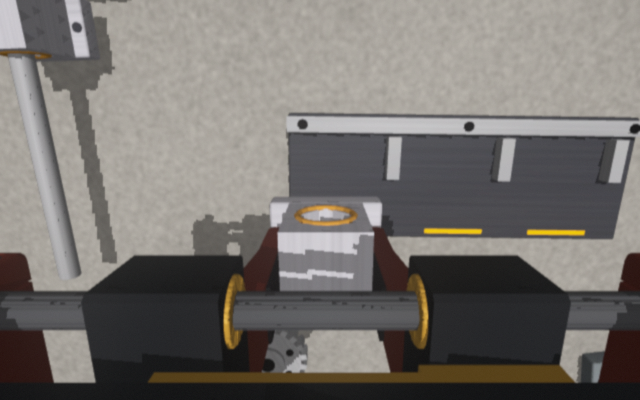

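The wrist camera now faces the fence. The block is held square in the fingers, its foot front edge at row 200. The fence front edge runs from (290,133) to (633,137). Next I'll measure the fixture accurately.

```bash
python3 - <<'E'
import cv2
im=cv2.imread('pics/w10.png')
cv2.imwrite('pics/c10.png',cv2.resize(im[100:250,280:640],None,fx=2.2,fy=2.2,interpolation=cv2.INTER_CUBIC))
cv2.imwrite('pics/c10b.png',cv2.resize(im[100:300,250:420],None,fx=3,fy=3,interpolation=cv2.INTER_CUBIC)[:600])
E
```

```text
(no output)
```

View pics/c10.png

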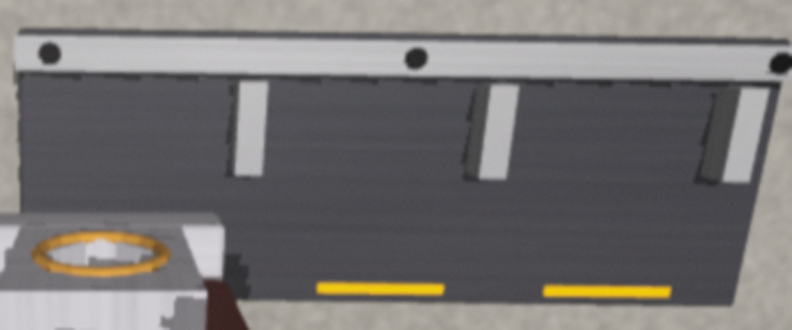

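View pics/c10b.png

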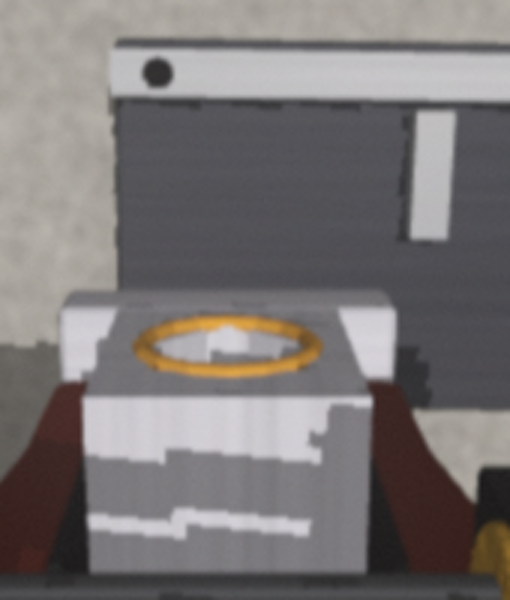

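```bash
python3 - <<'E'
from h import *
C=cal('wrist')
P=lambda c,z:onz('wrist',(280+c[0]/2.2,100+c[1]/2.2),z,C)
h=[P(c,.023) for c in [(50,53),(416,58),(781,63)]]
print(h); d=h[0]-h[2]; print('yaw holes',np.degrees(np.arctan2(-d[0],d[1])), np.linalg.norm(d))
e=[P(c,.023) for c in [(18,73),(780,82)]];d=e[0]-e[1];print('fence',e,np.degrees(np.arctan2(-d[0],d[1])))
s=[P(c,.012) for c in [(316,288),(670,292)]];d=s[0]-s[1];print('strips',s,np.degrees(np.arctan2(-d[0],d[1])))
pf=[P(c,.012) for c in [(240,300),(732,305)]];d=pf[0]-pf[1];print('pfront',pf,np.degrees(np.arctan2(-d[0],d[1])))
for n,c in dict(s3=(234,175),s3root=(240,82),s2=(479,178),s2r=(488,84),s1=(723,181)).items(): print(n,P(c,.023))
yaw=np.radians(6.9);u=np.array([np.cos(yaw),np.sin(yaw),0]);v=np.array([-u[1],u[0],0])
print('origins', [p-44*u/1000 for p in h[1:2]], P((234,175),.023)-.004*u-.062*v,P((479,178),.023)-.004*u+.028*v,P((723,181),.023)-.004*u+.118*v, [p-.038*u for p in e])
# block foot front edge in hand: foot top z = tcp-.0227+.014
z=sensors.get_obs()['tcp_pos'][2]-.0227+.014
Q=lambda c,z:onz('wrist',(250+c[0]/3,100+c[1]/3),z,C)
a,b=Q((65,306),z),Q((395,306),z);d=a-b;print('foot edge',a,b,np.linalg.norm(d),np.degrees(np.arctan2(-d[0],d[1])))
a,b=Q((83,397),z+.044),Q((371,396),z+.044);d=a-b;print('body edge',a,b,np.linalg.norm(d),np.degrees(np.arctan2(-d[0],d[1])))
E
```

```text
[array([ 0.6133154 , -0.01028339,  0.023     ]), array([ 0.62837234, -0.13895058,  0.023     ]), array([ 0.64344033, -0.26775307,  0.023     ])]
yaw holes 6.6734817051744395 0.25922605809244936
fence [array([6.04917164e-01, 1.99153047e-04, 2.30000000e-02]), array([ 0.63696669, -0.26965011,  0.023     ])] 6.7731910669213615
strips [array([ 0.53592515, -0.12429543,  0.012     ]), array([ 0.55240064, -0.26360044,  0.012     ])] 6.744989921266759
pfront [array([ 0.5270897, -0.0953768,  0.012    ]), array([ 0.55029815, -0.28971502,  0.012     ])] 6.810180983787517
s3 [ 0.57845621 -0.08224063  0.023     ]
s3root [ 0.61201796 -0.07860867  0.023     ]
s2 [ 0.58899804 -0.17169443  0.023     ]
s2r [ 0.62278346 -0.16649479  0.023     ]
s1 [ 0.59951766 -0.26099889  0.023     ]
origins [array([ 0.58469102, -0.1442366 ,  0.023     ])] [ 0.58193366 -0.14427213  0.023     ] [ 0.58166318 -0.14437777  0.023     ] [ 0.58137049 -0.14433407  0.023     ] [array([ 0.56719238, -0.00436605,  0.023     ]), array([ 0.59924191, -0.27421531,  0.023     ])]
foot edge [ 0.58003941 -0.00584979  0.13791525] [ 0.58699514 -0.0591757   0.13791525] 0.053777643181333094 7.43159725018767
body edge [ 0.58110627 -0.01436411  0.18191525] [ 0.58582687 -0.04956818  0.18191525] 0.03551915852209668 7.6373708998134315
```

Fixture yaw is 6.75° by four edges, with the origin near (0.583, -0.144), so bay 3 home is at about (0.590, -0.053). The held block is 0.7° off, so I correct that and lower short of home.

Call:
play_rows(
  rows=[
    [0.01, -0.007, -0.02, 0, 0, -0.013, -1],
    [0.02, -0.014, -0.045, 0, 0, -0.013, -1],
    [0.02, -0.014, -0.07, 0, 0, -0.013, -1],
    [0.02, -0.014, -0.09, 0, 0, -0.013, -1],
    [0.02, -0.014, -0.1, 0, 0, -0.013, -1],
    [0.02, -0.014, -0.105, 0, 0, -0.013, -1],
    [0.02, -0.014, -0.105, 0, 0, -0.013, -1],
    [0.02, -0.014, -0.105, 0, 0, -0.013, -1],
  ],
)

```text
time_s: 15.62
tcp_pos: [0.5816, -0.0477, 0.0425]
tcp_rot: [0.998, 0.057, 0.001, 0.0]
contact_force: [0.1, 0.8, -2.0]
opening: 0.0362
```

```bash
cat >> h.py <<'E'
def st():
    o=sensors.get_obs();q=o['tcp_rot']
    print('t',round(o['time_s'],2),'p',np.round(o['tcp_pos'],4),'jaw',round((2*np.degrees(np.arctan2(q[1],q[0]))-90)%180,2),'op',round(o['opening'],4),'F',np.round(o['contact_force'],1),'T',np.round(o['torque'],2),'J',np.round(o['joints'],2)); return o
E
python3 - <<'E'
from h import *
st()
im=snap('wrist','w11')
cv2.imwrite('pics/w11c.png',cv2.cvtColor(cv2.resize(im[120:300,200:460],None,fx=3,fy=3,interpolation=cv2.INTER_CUBIC),cv2.COLOR_RGB2BGR))
E
```

```text
t 15.62 p [ 0.5816 -0.0477  0.0425] jaw 96.49 op 0.0362 F [ 0.1  0.8 -2. ] T [-0.01  0.1   0.03] J [-0.63  0.74  0.85  1.95 -0.77  0.81 -0.8 ]
```

View pics/w11c.png

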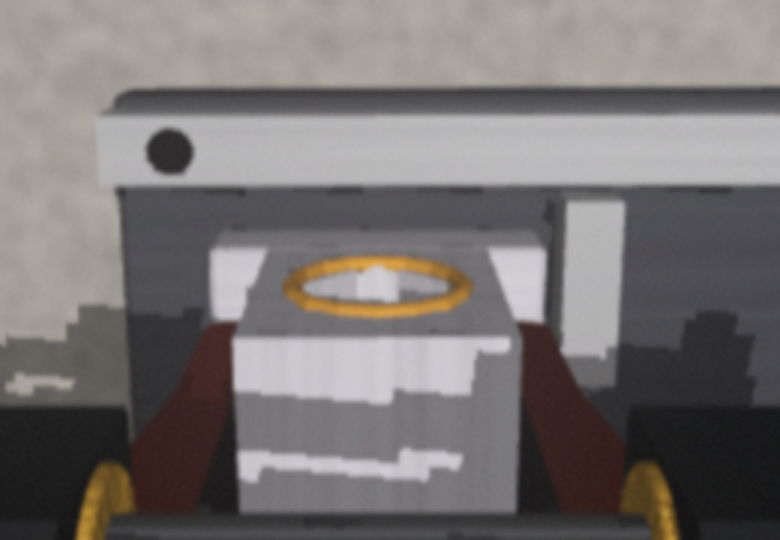

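Call:
play_rows(
  rows=[
    [0, 0, -0.003, 0, 0, 0, -1],
    [0, 0, -0.006, 0, 0, 0, -1],
    [0, 0, -0.007, 0, 0, 0, -1],
    [0, 0, -0.007, 0, 0, 0, -1],
  ],
)

```text
time_s: 16.0
tcp_pos: [0.5811, -0.0474, 0.0348]
tcp_rot: [0.998, 0.056, 0.0, -0.0]
contact_force: [-0.2, -0.1, -1.8]
opening: 0.0361
```

Call:
play_rows(
  rows=[
    [0.003, 0.0004, 0, 0, 0, 0, -1],
    [0.005, 0.0006, 0, 0, 0, 0, -1],
    [0.005, 0.0006, 0, 0, 0, 0, -1],
  ],
)

```text
time_s: 16.25
tcp_pos: [0.5868, -0.0468, 0.0348]
tcp_rot: [0.998, 0.057, 0.0, 0.0]
contact_force: [1.2, 0.4, 0.2]
opening: 0.0356
```

Call:
play_rows(
  rows=[
    [0.0015, 0.0002, 0, 0, 0, 0, -1],
    [0.002, 0.0002, 0, 0, 0, 0, -1],
    [0.002, 0.0002, 0, 0, 0, 0, -1],
  ],
)

```text
time_s: 16.5
tcp_pos: [0.588, -0.0468, 0.0348]
tcp_rot: [0.998, 0.056, -0.0, -0.0]
contact_force: [-1.3, 0.5, 1.0]
opening: 0.0358
```

```bash
python3 - <<'E'
from h import *
st()
im=snap('wrist','w12')
cv2.imwrite('pics/w12c.png',cv2.cvtColor(cv2.resize(im[120:300,200:460],None,fx=3,fy=3,interpolation=cv2.INTER_CUBIC),cv2.COLOR_RGB2BGR))
E
```

```text
t 16.5 p [ 0.588  -0.0468  0.0348] jaw 96.46 op 0.0358 F [-1.3  0.5  1. ] T [0.05 0.36 0.01] J [-0.62  0.76  0.84  1.94 -0.78  0.81 -0.79]
```

View pics/w12c.png

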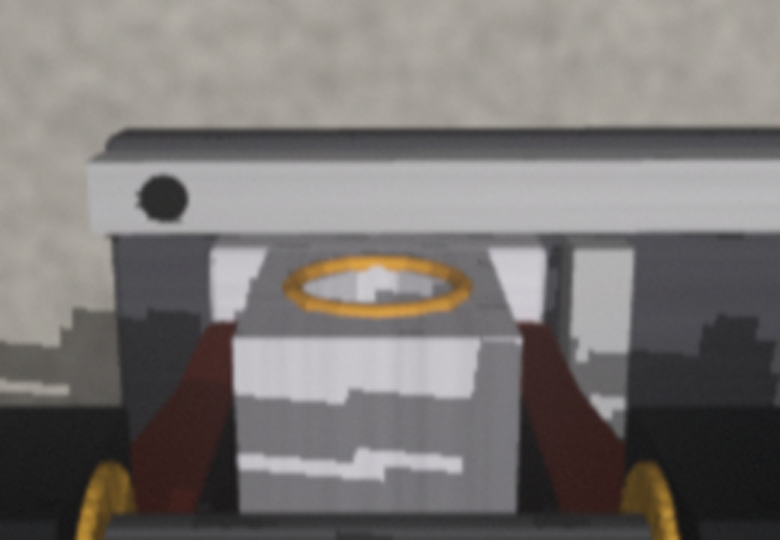

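Call:
play_rows(
  rows=[
    [0.0015, 0.0002, 0, 0, 0, 0, -1],
    [0.0015, 0.0002, 0, 0, 0, 0, -1],
  ],
)

```text
time_s: 16.72
tcp_pos: [0.5896, -0.0467, 0.0348]
tcp_rot: [0.998, 0.056, 0.0, 0.0]
contact_force: [-2.0, 0.4, 2.2]
opening: 0.036
```

Call:
play_rows(
  rows=[
    [0.0015, 0.0002, 0, 0, 0, 0, -1],
    [0.0015, 0.0002, 0, 0, 0, 0, -1],
  ],
)

```text
time_s: 16.88
tcp_pos: [0.5898, -0.0467, 0.0348]
tcp_rot: [0.998, 0.056, -0.001, -0.0]
contact_force: [-6.2, -0.3, 7.5]
opening: 0.0357
```

Call:
play_rows(
  rows=[
    [0.0, -0.0015, 0.0005, 0, 0, 0, -1],
    [0.0003, -0.003, 0.0005, 0, 0, 0, -1],
    [0.0003, -0.003, 0.0005, 0, 0, 0, -1],
  ],
)

```text
time_s: 17.13
tcp_pos: [0.59, -0.0478, 0.0349]
tcp_rot: [0.998, 0.057, -0.001, -0.002]
contact_force: [-6.2, 3.8, 5.5]
opening: 0.036
```

Call:
play_rows(
  rows=[
    [0.0001, -0.001, 0, 0, 0, 0, -1],
    [0.0001, -0.001, 0, 0, 0, 0, -1],
  ],
)

```text
time_s: 17.3
tcp_pos: [0.5901, -0.0482, 0.0349]
tcp_rot: [0.998, 0.057, -0.001, -0.002]
contact_force: [-5.9, 4.0, 7.1]
opening: 0.0356
```

Call:
play_rows(
  rows=[
    [0.0001, -0.001, 0, 0, 0, 0, -1],
    [0.0001, -0.001, 0, 0, 0, 0, -1],
  ],
)

```text
time_s: 17.47
tcp_pos: [0.5902, -0.049, 0.0349]
tcp_rot: [0.998, 0.057, -0.002, -0.002]
contact_force: [-5.7, 5.7, 7.4]
opening: 0.0362
```

Call:
play_rows(
  rows=[
    [0.0, -0.001, 0.0005, 0, 0, 0, -1],
    [0.0, -0.001, 0.0005, 0, 0, 0, -1],
  ],
)

```text
time_s: 17.63
tcp_pos: [0.5905, -0.0515, 0.0351]
tcp_rot: [0.998, 0.057, -0.001, -0.001]
contact_force: [-4.6, 2.7, 1.2]
opening: 0.0356
```

Call:
play_rows(
  rows=[
    [0.0001, -0.001, 0, 0, 0, 0, -1],
    [0.0001, -0.001, 0, 0, 0, 0, -1],
  ],
)

```text
time_s: 17.8
tcp_pos: [0.5905, -0.0516, 0.035]
tcp_rot: [0.998, 0.057, -0.001, -0.001]
contact_force: [-5.0, 5.0, 2.5]
opening: 0.0358
```

Call:
play_rows(
  rows=[
    [0.0001, -0.001, 0, 0, 0, 0, -1],
    [0.0001, -0.001, 0, 0, 0, 0, -1],
  ],
)

```text
time_s: 17.97
tcp_pos: [0.5905, -0.0516, 0.035]
tcp_rot: [0.998, 0.057, -0.002, -0.002]
contact_force: [-4.9, 6.6, 2.3]
opening: 0.0359
```

```bash
python3 - <<'E'
from h import *
st()
im=snap('wrist','w13')
cv2.imwrite('pics/w13c.png',cv2.cvtColor(cv2.resize(im[120:300,200:460],None,fx=3,fy=3,interpolation=cv2.INTER_CUBIC),cv2.COLOR_RGB2BGR))
E
```

```text
t 17.97 p [ 0.5905 -0.0516  0.035 ] jaw 96.55 op 0.0359 F [-4.9  6.6  2.3] T [1.64 1.45 0.08] J [-0.6   0.76  0.83  1.93 -0.78  0.82 -0.79]
```

View pics/w13c.png

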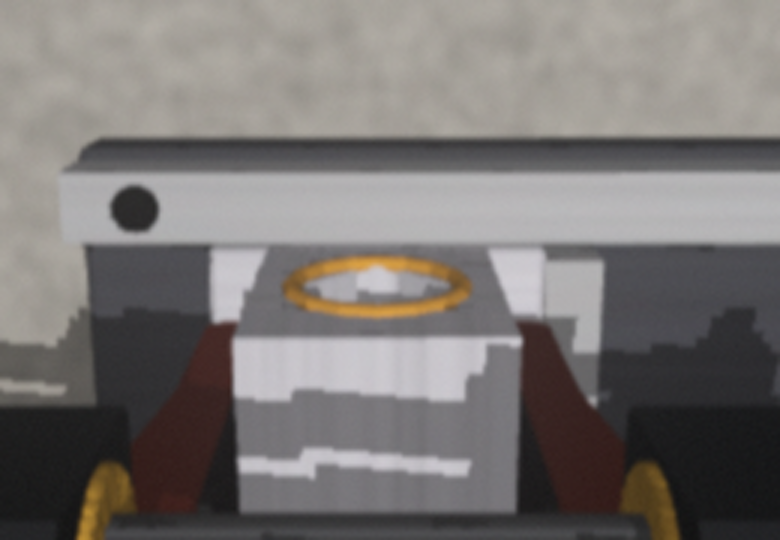

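Call:
play_rows(
  rows=[
    [0, 0, 0, 0, 0, 0, -0.1],
    [0, 0, 0, 0, 0, 0, 0],
    [0, 0, 0, 0, 0, 0, 0.1],
    [0, 0, 0, 0, 0, 0, 0.1],
    [0, 0, 0, 0, 0, 0, 0.1],
  ],
)

```text
time_s: 18.43
tcp_pos: [0.5923, -0.0551, 0.036]
tcp_rot: [0.998, 0.056, 0.001, 0.001]
contact_force: [-0.7, -0.8, -0.2]
opening: 0.048
```

```bash
python3 - <<'E'
from h import *
st()
im=snap('wrist','w14')
cv2.imwrite('pics/w14c.png',cv2.cvtColor(cv2.resize(im[120:300,200:460],None,fx=3,fy=3,interpolation=cv2.INTER_CUBIC),cv2.COLOR_RGB2BGR))
E
```

```text
t 18.43 p [ 0.5923 -0.0551  0.036 ] jaw 96.42 op 0.048 F [-0.7 -0.8 -0.2] T [-0.02  0.18  0.07] J [-0.6   0.76  0.84  1.93 -0.78  0.81 -0.79]
```

View pics/w14c.png

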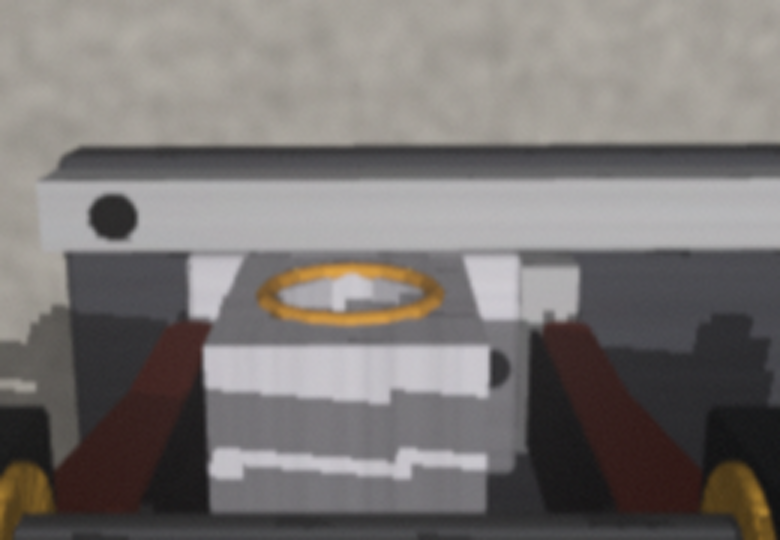

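Call:
play_rows(
  rows=[
    [0, 0.003, 0, 0, 0, 0, 0.2],
    [0, 0.003, 0.01, 0, 0, 0, 0.2],
    [0, 0.003, 0.03, 0, 0, 0, 0.2],
    [0, 0.003, 0.06, 0, 0, 0, 0.2],
    [0, 0.003, 0.08, 0, 0, 0, 1],
    [0, 0.003, 0.08, 0, 0, 0, 1],
    [0, 0.003, 0.08, 0, 0, 0, 1],
  ],
)

```text
time_s: 19.07
tcp_pos: [0.5925, -0.0513, 0.1171]
tcp_rot: [0.998, 0.057, 0.001, -0.0]
contact_force: [-0.8, 0.2, -0.4]
opening: 0.069
```

```bash
python3 - <<'E'
from h import *
st()
im=snap('wrist','w15')
cv2.imwrite('pics/w15c.png',cv2.cvtColor(cv2.resize(im[140:300,200:460],None,fx=3,fy=3,interpolation=cv2.INTER_CUBIC),cv2.COLOR_RGB2BGR))
E
```

```text
t 19.07 p [ 0.5925 -0.0513  0.1171] jaw 96.48 op 0.069 F [-0.8  0.2 -0.4] T [-0.04  0.15 -0.01] J [-0.69  0.66  0.95  1.89 -0.67  0.94 -0.87]
```

View pics/w15c.png

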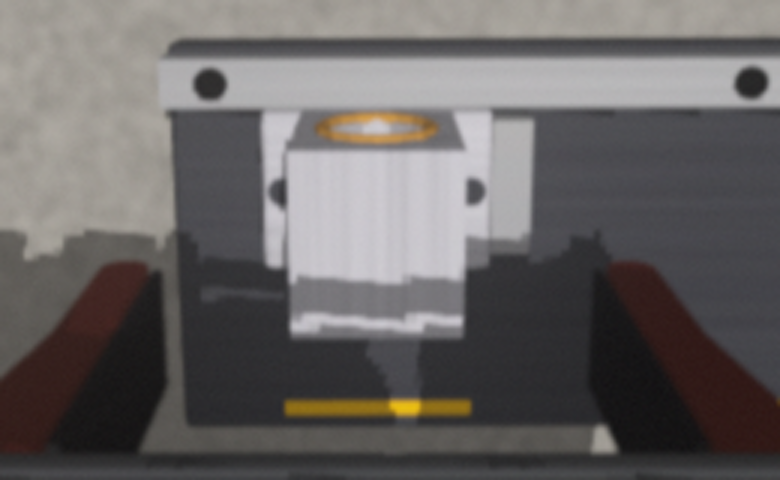

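```bash
python3 - <<'E'
import cv2
im=cv2.imread('pics/w15.png')
cv2.imwrite('pics/c15.png',cv2.resize(im[168:238,275:385],None,fx=7.2,fy=7.2,interpolation=cv2.INTER_NEAREST))
E
```

```text
(no output)
```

View pics/c15.png

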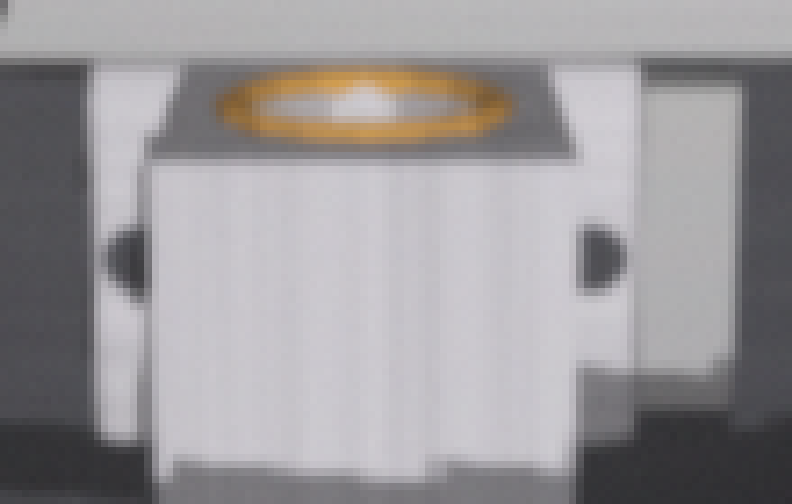

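Block one sits flush: no dark gap shows at the fence (row 176) or at the stop (column 363). On to the second block.

Call:
play_rows(
  rows=[
    [0, 0.01, 0.04, 0, 0, 0.01, 1],
    [0.01, 0.035, 0.07, 0, 0, 0.02, 1],
    [0.02, 0.07, 0.085, 0, 0, 0.03, 1],
    [0.03, 0.105, 0.085, 0, 0, 0.042, 1],
    [0.04, 0.14, 0.085, 0, 0, 0.042, 1],
    [0.05, 0.175, 0.085, 0, 0, 0.042, 1],
    [0.06, 0.205, 0.085, 0, 0, 0.042, 1],
    [0.062, 0.23, 0.085, 0, 0, 0.042, 1],
  ],
)

```text
time_s: 19.78
tcp_pos: [0.6537, 0.1821, 0.1988]
tcp_rot: [0.997, 0.079, -0.001, 0.0]
contact_force: [0.6, 0.2, -0.3]
opening: 0.0878
```

Call:
play_rows(
  rows=[
    [0, 0, 0, 0, 0, 0, 1],
    [0, 0, 0, 0, 0, 0, 1],
    [0, 0, 0, 0, 0, 0, 1],
  ],
)

```text
time_s: 20.03
tcp_pos: [0.653, 0.1775, 0.1996]
tcp_rot: [0.997, 0.077, -0.001, 0.001]
contact_force: [0.2, -0.6, 0.3]
opening: 0.0878
```

```bash
python3 - <<'E'
from h import *
st()
im=snap('wrist','w16');snap('top','t16')
E
```

```text
t 20.03 p [0.653  0.1775 0.1996] jaw 98.81 op 0.0878 F [ 0.2 -0.6  0.3] T [-0.04  0.12  0.  ] J [-0.98  0.71  1.01  1.62 -0.63  1.18 -1.25]
```

View pics/w16.png

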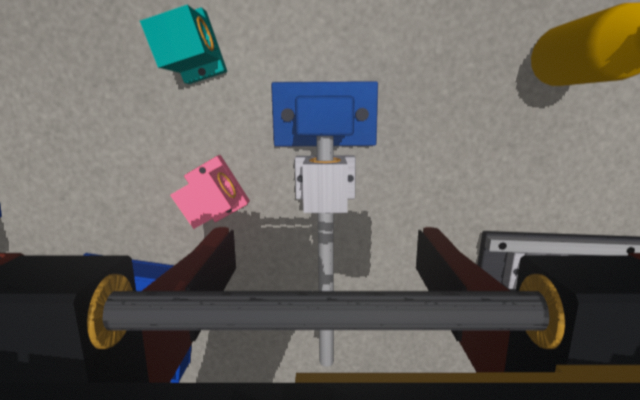

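View pics/t16.png

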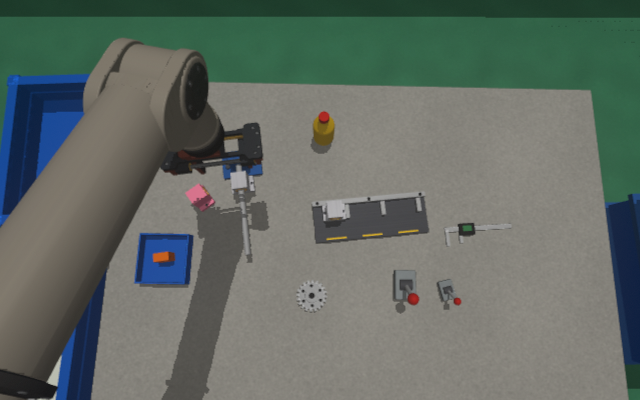

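```bash
python3 - <<'E'
import cv2
im=cv2.imread('pics/w16.png')
cv2.imwrite('pics/c16.png',cv2.resize(im[135:235,275:375],None,fx=6,fy=6,interpolation=cv2.INTER_CUBIC))
E
```

```text
(no output)
```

View pics/c16.png

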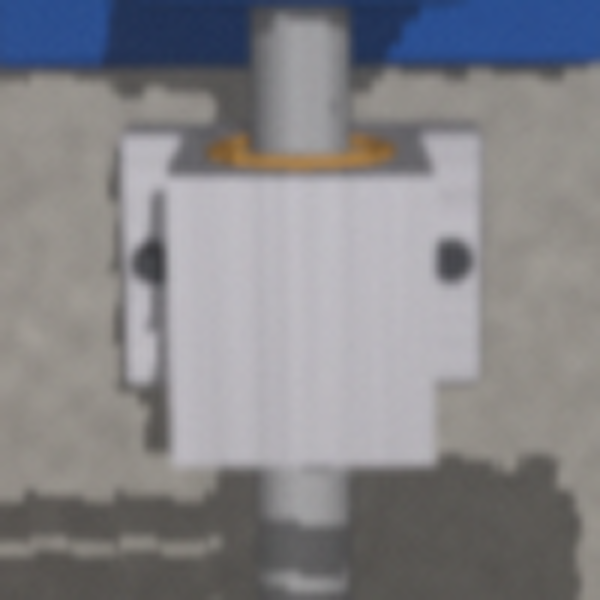

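```bash
python3 - <<'E'
from h import *
C=cal('wrist')
P=lambda c,z:onz('wrist',(275+c[0]/6,135+c[1]/6),z,C)
p=np.array([P(c,.078) for c in [(168,173),(435,173),(174,466),(436,466)]]); print(p.mean(0),np.linalg.norm(p[0]-p[1]),np.linalg.norm(p[0]-p[2]),[np.degrees(np.arctan2(*(v)[1::-1])) for v in (p[0]-p[1],p[0]-p[2],p[1]-p[3])])
E
```

```text
[0.65683815 0.17562695 0.078     ] 0.035373264034667576 0.040443165680378805 [np.float64(98.74381696152291), np.float64(9.039936597495123), np.float64(9.803123508877487)]
```

Call:
play_rows(
  rows=[
    [0.003, 0.0005, -0.035, 0, 0, 0, 1],
    [0.003, 0.0005, -0.07, 0, 0, 0, 1],
    [0.003, 0.0005, -0.1, 0, 0, 0, 1],
    [0.003, 0.0005, -0.125, 0, 0, 0, 1],
    [0.003, 0.0005, -0.145, 0, 0, 0, 1],
    [0.003, 0.0005, -0.157, 0, 0, 0, 1],
    [0.003, 0.0005, -0.157, 0, 0, 0, 1],
    [0.003, 0.0005, -0.157, 0, 0, 0, 1],
  ],
)

```text
time_s: 20.8
tcp_pos: [0.6568, 0.1781, 0.044]
tcp_rot: [0.997, 0.077, -0.0, 0.0]
contact_force: [-0.1, 1.3, -0.1]
opening: 0.0878
```

```bash
python3 - <<'E'
from h import *
st()
im=snap('wrist','w17')
E
```

```text
t 20.8 p [0.6568 0.1781 0.044 ] jaw 98.79 op 0.0878 F [-0.1  1.3 -0.1] T [-0.04  0.15  0.02] J [-0.9   0.87  0.85  1.71 -0.79  0.95 -1.15]
```

View pics/w17.png

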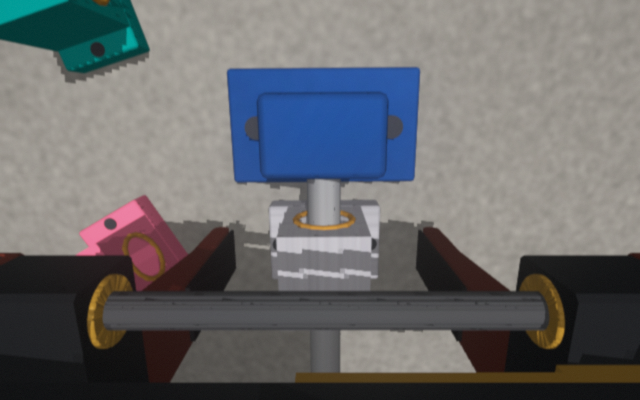

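Call:
play_rows(
  rows=[
    [0, 0, -0.001, 0, 0, 0, -1],
    [0, 0, -0.001, 0, 0, 0, -1],
    [0, 0, -0.001, 0, 0, 0, -1],
    [0, 0, -0.001, 0, 0, 0, -1],
    [0, 0, -0.001, 0, 0, 0, -1],
    [0, 0, -0.001, 0, 0, 0, -1],
    [0, 0, -0.001, 0, 0, 0, -1],
    [0, 0, -0.001, 0, 0, 0, -1],
  ],
)

```text
time_s: 21.52
tcp_pos: [0.6566, 0.1791, 0.0427]
tcp_rot: [0.997, 0.077, -0.0, 0.0]
contact_force: [-0.2, 0.1, 0.2]
opening: 0.0378
```

Call:
play_rows(
  rows=[
    [0, 0, 0, 0, 0, 0, -1],
    [0, 0, 0, 0, 0, 0, -1],
    [0, 0, 0, 0, 0, 0, -1],
    [0, 0, 0.004, 0, 0, 0, -1],
    [0, 0, 0.004, 0, 0, 0, -1],
  ],
)

```text
time_s: 21.93
tcp_pos: [0.6567, 0.1791, 0.047]
tcp_rot: [0.997, 0.077, 0.0, 0.0]
contact_force: [-0.6, -0.5, -2.2]
opening: 0.0356
```

Call:
play_rows(
  rows=[
    [-0.012, -0.0019, 0, 0, 0, 0, -1],
    [-0.03, -0.0047, 0, 0, 0, 0, -1],
    [-0.048, -0.0076, 0, 0, 0, 0, -1],
    [-0.066, -0.0104, 0, 0, 0, 0, -1],
    [-0.084, -0.0133, 0, 0, 0, 0, -1],
    [-0.1, -0.0158, 0, 0, 0, 0, -1],
    [-0.11, -0.0174, 0, 0, 0, 0, -1],
    [-0.11, -0.0174, 0, 0, 0, 0, -1],
  ],
)

```text
time_s: 22.6
tcp_pos: [0.5444, 0.1614, 0.0464]
tcp_rot: [0.997, 0.077, -0.001, -0.0]
contact_force: [-0.9, 0.2, -3.0]
opening: 0.0356
```

```bash
python3 - <<'E'
from h import *
st()
im=snap('wrist','w18')
E
```

```text
t 22.6 p [0.5444 0.1614 0.0464] jaw 98.84 op 0.0356 F [-0.9  0.2 -3. ] T [-0.01  0.17 -0.02] J [-1.03  0.73  0.88  1.99 -0.79  0.81 -1.1 ]
```

View pics/w18.png

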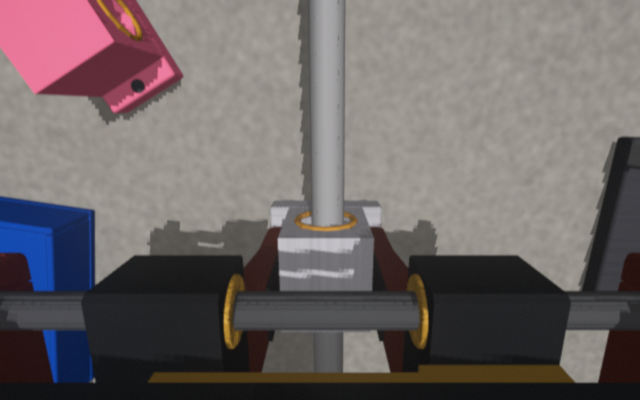

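Call:
play_rows(
  rows=[
    [-0.014, -0.0022, 0, 0, 0, 0, -1],
    [-0.03, -0.0047, 0, 0, 0, 0, -1],
    [-0.046, -0.0073, 0, 0, 0, 0, -1],
    [-0.062, -0.0098, 0, 0, 0, 0, -1],
    [-0.078, -0.0123, 0, 0, 0, 0, -1],
    [-0.09, -0.0142, 0, 0, 0, 0, -1],
    [-0.094, -0.0148, 0, 0, 0, 0, -1],
    [-0.094, -0.0148, 0, 0, 0, 0, -1],
  ],
)

```text
time_s: 23.32
tcp_pos: [0.4531, 0.1471, 0.0469]
tcp_rot: [0.997, 0.077, 0.0, -0.0]
contact_force: [0.5, 0.3, -1.3]
opening: 0.0361
```

```bash
python3 - <<'E'
from h import *
st()
im=snap('wrist','w19')
E
```

```text
t 23.32 p [0.4531 0.1471 0.0469] jaw 98.87 op 0.0361 F [ 0.5  0.3 -1.3] T [0.03 0.17 0.  ] J [-1.14  0.61  0.91  2.2  -0.79  0.7  -1.09]
```

View pics/w19.png

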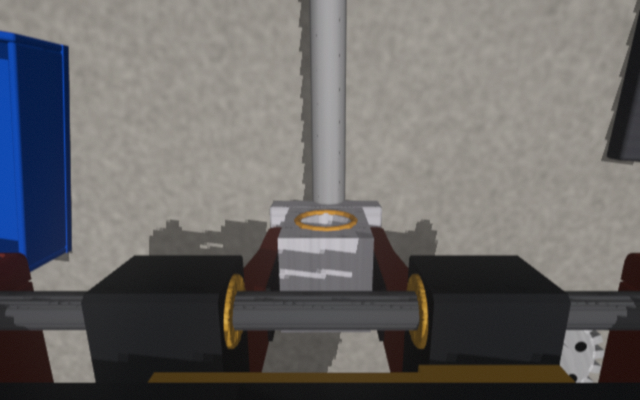

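Call:
play_rows(
  rows=[
    [-0.006, -0.001, 0, 0, 0, 0, -1],
    [-0.006, -0.001, 0.02, 0, 0, 0, -1],
    [-0.006, -0.001, 0.06, 0, 0, 0, -1],
    [-0.006, -0.005, 0.1, 0, 0, -0.01, -1],
    [0.005, -0.035, 0.105, 0, 0, -0.02, -1],
    [0.018, -0.07, 0.105, 0, 0, -0.03, -1],
    [0.031, -0.105, 0.105, 0, 0, -0.041, -1],
    [0.044, -0.14, 0.105, 0, 0, -0.041, -1],
  ],
)

```text
time_s: 24.03
tcp_pos: [0.4978, 0.0062, 0.1522]
tcp_rot: [0.998, 0.058, 0.001, 0.0]
contact_force: [1.0, 0.7, -2.6]
opening: 0.0359
```

Call:
play_rows(
  rows=[
    [0.014, -0.035, 0, 0, 0, 0, -1],
    [0.028, -0.07, 0, 0, 0, 0, -1],
    [0.042, -0.105, 0, 0, 0, 0, -1],
    [0.056, -0.14, 0, 0, 0, 0, -1],
    [0.07, -0.175, 0, 0, 0, 0, -1],
    [0.084, -0.205, 0, 0, 0, 0, -1],
    [0.094, -0.225, 0, 0, 0, 0, -1],
    [0.099, -0.23, 0, 0, 0, 0, -1],
  ],
)

```text
time_s: 24.7
tcp_pos: [0.5961, -0.2287, 0.1521]
tcp_rot: [0.999, 0.054, 0.0, 0.002]
contact_force: [-0.2, -0.3, -2.2]
opening: 0.036
```

Call:
play_rows(
  rows=[
    [0, 0, 0, 0, 0, 0, -1],
    [0, 0, 0, 0, 0, 0, -1],
  ],
)

```text
time_s: 24.87
tcp_pos: [0.5956, -0.2224, 0.1511]
tcp_rot: [0.998, 0.057, -0.0, -0.0]
contact_force: [-0.3, 0.8, -2.1]
opening: 0.0359
```

```bash
python3 - <<'E'
from h import *
st()
im=snap('wrist','w20')
E
```

```text
t 24.87 p [ 0.5956 -0.2224  0.1511] jaw 96.54 op 0.0359 F [-0.3  0.8 -2.1] T [-0.    0.07  0.03] J [-0.37  0.67  0.94  1.76 -0.63  1.04 -0.65]
```

View pics/w20.png

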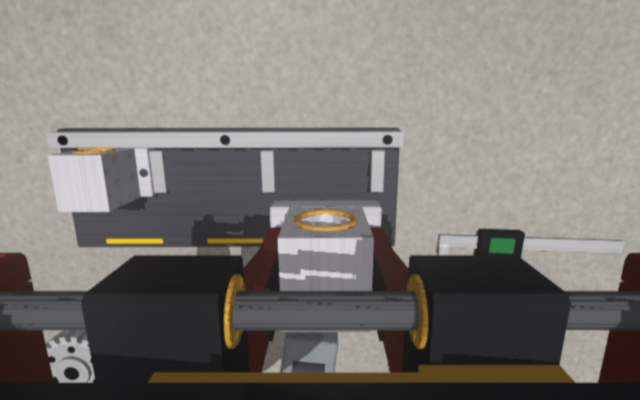

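Call:
play_rows(
  rows=[
    [0.004, -0.001, -0.02, 0, 0, 0, -1],
    [0.007, -0.002, -0.045, 0, 0, 0, -1],
    [0.007, -0.002, -0.07, 0, 0, 0, -1],
    [0.007, -0.002, -0.09, 0, 0, 0, -1],
    [0.007, -0.002, -0.102, 0, 0, 0, -1],
    [0.007, -0.002, -0.108, 0, 0, 0, -1],
    [0.007, -0.002, -0.108, 0, 0, 0, -1],
    [0.007, -0.002, -0.108, 0, 0, 0, -1],
  ],
)

```text
time_s: 25.58
tcp_pos: [0.6031, -0.2248, 0.0445]
tcp_rot: [0.998, 0.057, 0.0, 0.0]
contact_force: [0.4, 0.1, -1.7]
opening: 0.036
```

```bash
python3 - <<'E'
from h import *
st()
im=snap('wrist','w21')
cv2.imwrite('pics/w21c.png',cv2.cvtColor(cv2.resize(im[120:300,200:460],None,fx=3,fy=3,interpolation=cv2.INTER_CUBIC),cv2.COLOR_RGB2BGR))
E
```

```text
t 25.58 p [ 0.6031 -0.2248  0.0445] jaw 96.56 op 0.036 F [ 0.4  0.1 -1.7] T [ 0.01  0.2  -0.02] J [-0.29  0.8   0.82  1.8  -0.75  0.88 -0.57]
```

View pics/w21c.png

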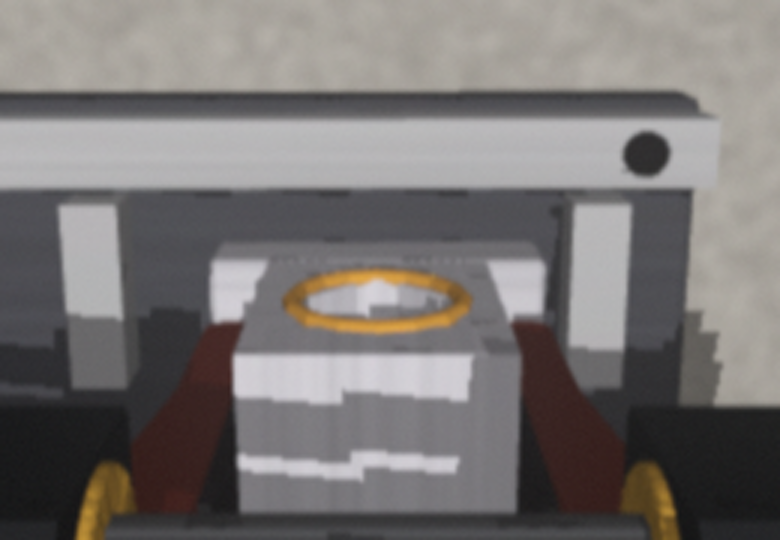

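Call:
play_rows(
  rows=[
    [0, 0, -0.004, 0, 0, 0, -1],
    [0, 0, -0.007, 0, 0, 0, -1],
    [0, 0, -0.0085, 0, 0, 0, -1],
    [0, 0, -0.0085, 0, 0, 0, -1],
  ],
)

```text
time_s: 25.97
tcp_pos: [0.6025, -0.2249, 0.035]
tcp_rot: [0.998, 0.057, -0.0, -0.0]
contact_force: [0.2, -0.0, -2.1]
opening: 0.0357
```

Call:
play_rows(
  rows=[
    [0.003, 0.0004, 0, 0, 0, 0, -1],
    [0.006, 0.0007, 0, 0, 0, 0, -1],
    [0.007, 0.0008, 0, 0, 0, 0, -1],
    [0.007, 0.0008, 0, 0, 0, 0, -1],
  ],
)

```text
time_s: 26.3
tcp_pos: [0.6103, -0.2242, 0.0353]
tcp_rot: [0.998, 0.057, 0.0, 0.0]
contact_force: [-0.6, -0.3, -2.8]
opening: 0.0359
```

Call:
play_rows(
  rows=[
    [0.0015, 0.0002, 0, 0, 0, 0, -1],
    [0.0015, 0.0002, 0, 0, 0, 0, -1],
  ],
)

```text
time_s: 26.47
tcp_pos: [0.6114, -0.224, 0.0352]
tcp_rot: [0.998, 0.057, 0.0, 0.0]
contact_force: [0.0, 0.1, -2.1]
opening: 0.0357
```

Call:
play_rows(
  rows=[
    [0.0015, 0.0002, 0, 0, 0, 0, -1],
    [0.0015, 0.0002, 0, 0, 0, 0, -1],
  ],
)

```text
time_s: 26.63
tcp_pos: [0.6126, -0.224, 0.0351]
tcp_rot: [0.998, 0.057, -0.0, 0.0]
contact_force: [0.1, -0.3, -3.1]
opening: 0.0362
```

Call:
play_rows(
  rows=[
    [0.001, 0.0001, 0, 0, 0, 0, -1],
    [0.001, 0.0001, 0, 0, 0, 0, -1],
  ],
)

```text
time_s: 26.8
tcp_pos: [0.6127, -0.224, 0.035]
tcp_rot: [0.998, 0.057, -0.001, -0.0]
contact_force: [-3.1, 0.2, -1.1]
opening: 0.0357
```

Call:
play_rows(
  rows=[
    [0.001, 0.0001, 0, 0, 0, 0, -1],
    [0.001, 0.0001, 0, 0, 0, 0, -1],
  ],
)

```text
time_s: 26.97
tcp_pos: [0.6128, -0.224, 0.0348]
tcp_rot: [0.998, 0.057, -0.002, -0.0]
contact_force: [-5.0, -0.2, 0.1]
opening: 0.0358
```

```bash
python3 - <<'E'
from h import *
st()
im=snap('wrist','w22')
cv2.imwrite('pics/w22c.png',cv2.cvtColor(cv2.resize(im[120:300,200:460],None,fx=3,fy=3,interpolation=cv2.INTER_CUBIC),cv2.COLOR_RGB2BGR))
E
```

```text
t 26.97 p [ 0.6128 -0.224   0.0348] jaw 96.48 op 0.0358 F [-5.  -0.2  0.1] T [-0.05  1.52  0.1 ] J [-0.28  0.83  0.81  1.78 -0.76  0.88 -0.58]
```

View pics/w22c.png

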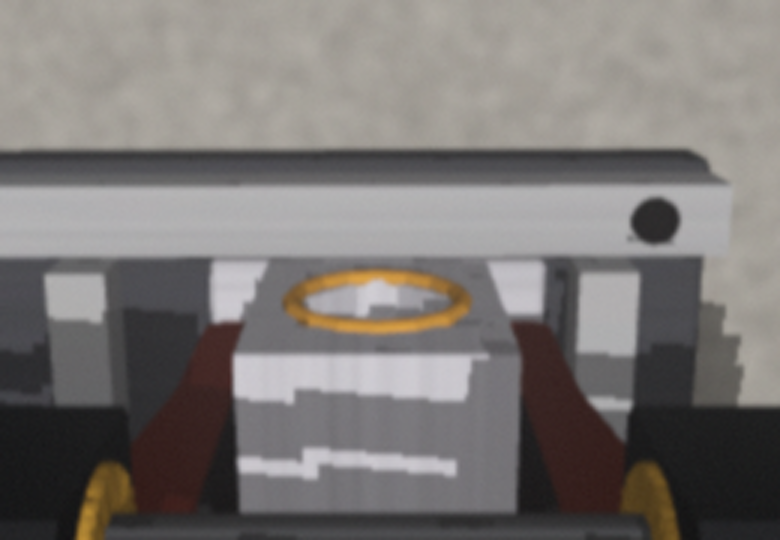

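Call:
play_rows(
  rows=[
    [0.0001, -0.0015, 0.0002, 0, 0, 0, -1],
    [0.0003, -0.003, 0.0002, 0, 0, 0, -1],
    [0.0004, -0.0035, 0.0002, 0, 0, 0, -1],
    [0.0004, -0.0035, 0.0002, 0, 0, 0, -1],
  ],
)

```text
time_s: 27.35
tcp_pos: [0.6129, -0.2252, 0.0348]
tcp_rot: [0.998, 0.057, -0.002, -0.002]
contact_force: [-7.2, 4.9, 4.6]
opening: 0.036
```

Call:
play_rows(
  rows=[
    [0.0001, -0.001, 0, 0, 0, 0, -1],
    [0.0001, -0.001, 0, 0, 0, 0, -1],
  ],
)

```text
time_s: 27.52
tcp_pos: [0.613, -0.226, 0.0348]
tcp_rot: [0.998, 0.057, -0.002, -0.002]
contact_force: [-8.0, 5.9, 4.2]
opening: 0.0357
```

Call:
play_rows(
  rows=[
    [0.0001, -0.001, 0, 0, 0, 0, -1],
    [0.0001, -0.001, 0, 0, 0, 0, -1],
  ],
)

```text
time_s: 27.68
tcp_pos: [0.6131, -0.2271, 0.0348]
tcp_rot: [0.998, 0.057, -0.002, -0.002]
contact_force: [-8.2, 5.7, 3.2]
opening: 0.0358
```

Call:
play_rows(
  rows=[
    [0.0001, -0.001, 0, 0, 0, 0, -1],
    [0.0001, -0.001, 0, 0, 0, 0, -1],
  ],
)

```text
time_s: 27.85
tcp_pos: [0.6132, -0.2281, 0.0348]
tcp_rot: [0.998, 0.057, -0.002, -0.002]
contact_force: [-6.9, 5.3, 4.0]
opening: 0.0358
```

Call:
play_rows(
  rows=[
    [-0.0003, -0.001, 0.0003, 0, 0, 0, -1],
    [-0.0003, -0.001, 0.0003, 0, 0, 0, -1],
  ],
)

```text
time_s: 28.02
tcp_pos: [0.6134, -0.2301, 0.035]
tcp_rot: [0.998, 0.057, -0.001, -0.001]
contact_force: [-6.7, 2.9, -0.4]
opening: 0.0356
```

Call:
play_rows(
  rows=[
    [0.0001, -0.001, 0, 0, 0, 0, -1],
    [0.0001, -0.001, 0, 0, 0, 0, -1],
  ],
)

```text
time_s: 28.18
tcp_pos: [0.6134, -0.2302, 0.035]
tcp_rot: [0.998, 0.057, -0.002, -0.002]
contact_force: [-5.9, 5.5, 1.6]
opening: 0.0358
```

Call:
play_rows(
  rows=[
    [0.0001, -0.001, 0, 0, 0, 0, -1],
    [0.0001, -0.001, 0, 0, 0, 0, -1],
  ],
)

```text
time_s: 28.35
tcp_pos: [0.6135, -0.2302, 0.0349]
tcp_rot: [0.998, 0.057, -0.002, -0.003]
contact_force: [-7.3, 7.4, 4.2]
opening: 0.0358
```

```bash
python3 - <<'E'
from h import *
st()
im=snap('wrist','w23')
cv2.imwrite('pics/w23c.png',cv2.cvtColor(cv2.resize(im[120:300,200:460],None,fx=3,fy=3,interpolation=cv2.INTER_CUBIC),cv2.COLOR_RGB2BGR))
E
```

```text
t 28.35 p [ 0.6135 -0.2302  0.0349] jaw 96.57 op 0.0358 F [-7.3  7.4  4.2] T [1.55 1.88 0.  ] J [-0.27  0.83  0.81  1.77 -0.76  0.89 -0.57]
```

View pics/w23c.png

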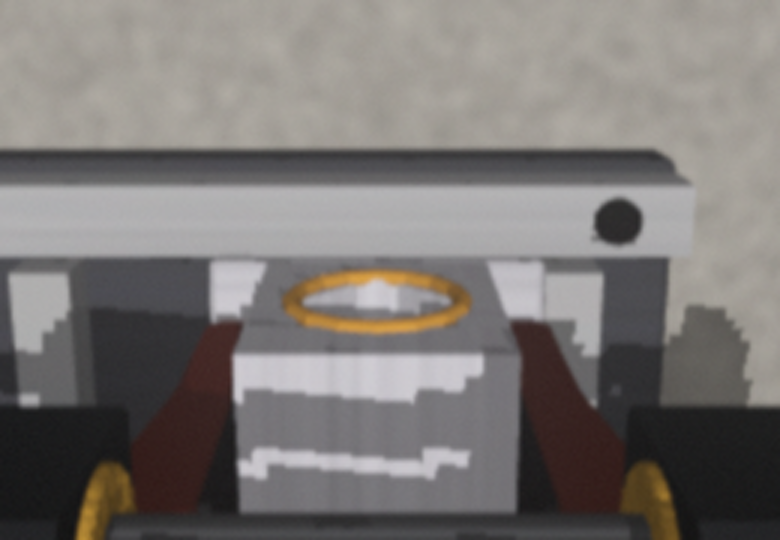

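Stopped at y = -0.2302 exactly as predicted, with force rising on both axes, so the block is home. Releasing as before.

Call:
play_rows(
  rows=[
    [0, 0, 0, 0, 0, 0, -0.1],
    [0, 0, 0, 0, 0, 0, 0],
    [0, 0, 0, 0, 0, 0, 0.1],
    [0, 0, 0, 0, 0, 0, 0.1],
    [0, 0, 0, 0, 0, 0, 0.1],
  ],
)

```text
time_s: 28.82
tcp_pos: [0.616, -0.2338, 0.0362]
tcp_rot: [0.998, 0.057, 0.001, 0.001]
contact_force: [0.4, -0.8, -0.1]
opening: 0.0484
```

Call:
play_rows(
  rows=[
    [0, 0.003, 0, 0, 0, 0, 0.2],
    [0, 0.003, 0.01, 0, 0, 0, 0.2],
    [0, 0.003, 0.03, 0, 0, 0, 0.2],
    [0, 0.003, 0.06, 0, 0, 0, 0.2],
    [0, 0.003, 0.08, 0, 0, 0, 1],
    [0, 0.003, 0.08, 0, 0, 0, 1],
    [0, 0.003, 0.08, 0, 0, 0, 1],
  ],
)

```text
time_s: 29.4
tcp_pos: [0.6162, -0.2305, 0.1173]
tcp_rot: [0.998, 0.057, 0.001, 0.0]
contact_force: [0.1, -0.2, -0.2]
opening: 0.0692
```

```bash
python3 - <<'E'
from h import *
st()
im=snap('wrist','w24')
cv2.imwrite('pics/w24c.png',cv2.cvtColor(cv2.resize(im[150:260,260:400],None,fx=5.4,fy=5.4,interpolation=cv2.INTER_NEAREST),cv2.COLOR_RGB2BGR))
E
```

```text
t 29.4 p [ 0.6162 -0.2305  0.1173] jaw 96.53 op 0.0692 F [ 0.1 -0.2 -0.2] T [-0.    0.16 -0.04] J [-0.33  0.74  0.9   1.73 -0.67  1.01 -0.63]
```

View pics/w24c.png

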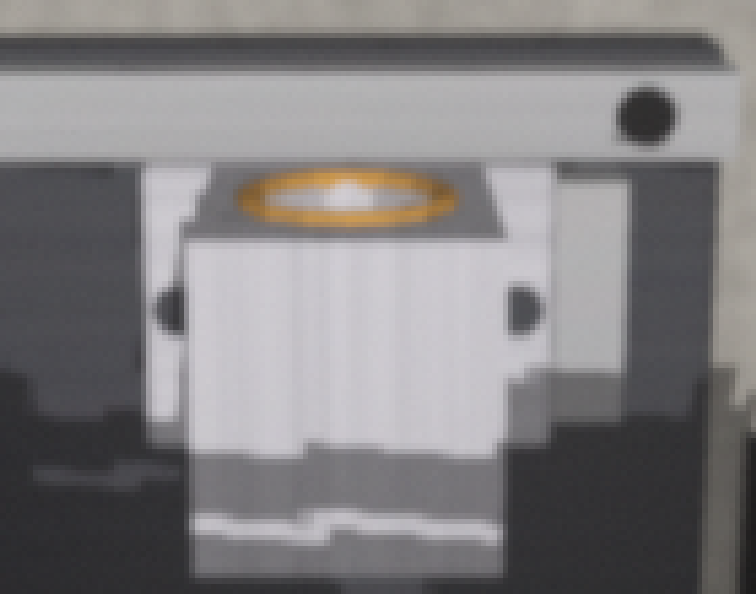

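Both blocks look flush in the crops. Next I move above the larger lever, turning the jaws to open along x so they straddle the ball. I'll check the whole scene before throwing it.

Call:
play_rows(
  rows=[
    [0, 0, 0.04, 0, 0, 0.0, 1],
    [-0.01, 0, 0.07, 0, 0, 0.12, 1],
    [-0.03, 0, 0.09, 0, 0, 0.24, 1],
    [-0.055, 0, 0.09, 0, 0, 0.36, 1],
    [-0.08, 0, 0.09, 0, 0, 0.48, 1],
    [-0.105, 0, 0.09, 0, 0, 0.6, 1],
    [-0.13, 0, 0.09, 0, 0, 0.72, 1],
    [-0.15, 0, 0.09, 0, 0, 0.84, 1],
  ],
)

```text
time_s: 30.12
tcp_pos: [0.4626, -0.2296, 0.2044]
tcp_rot: [0.887, 0.462, -0.001, -0.001]
contact_force: [-1.6, 0.1, -1.0]
opening: 0.0878
```

Call:
play_rows(
  rows=[
    [-0.01, 0, 0, 0, 0, 0.12, 1],
    [-0.02, 0, 0, 0, 0, 0.24, 1],
    [-0.03, 0, 0, 0, 0, 0.36, 1],
    [-0.04, 0, 0, 0, 0, 0.48, 1],
    [-0.046, 0.0, 0, 0, 0, 0.6, 1],
    [-0.046, 0, 0, 0, 0, 0.617, 1],
    [-0.046, 0, 0, 0, 0, 0.617, 1],
    [-0.046, 0, 0, 0, 0, 0.617, 1],
  ],
)

```text
time_s: 30.78
tcp_pos: [0.4195, -0.2299, 0.2053]
tcp_rot: [0.708, 0.706, -0.0, -0.0]
contact_force: [-0.4, -0.5, 0.2]
opening: 0.0875
```

```bash
python3 - <<'E'
from h import *
st()
snap('wrist','w25');snap('top','t25');im=snap('side','s25')
E
```

```text
t 30.78 p [ 0.4195 -0.2299  0.2053] jaw 179.83 op 0.0875 F [-0.4 -0.5  0.2] T [-0.04  0.08  0.05] J [-0.3   0.2   0.77  2.07 -0.18  0.93  0.57]
```

View pics/w25.png

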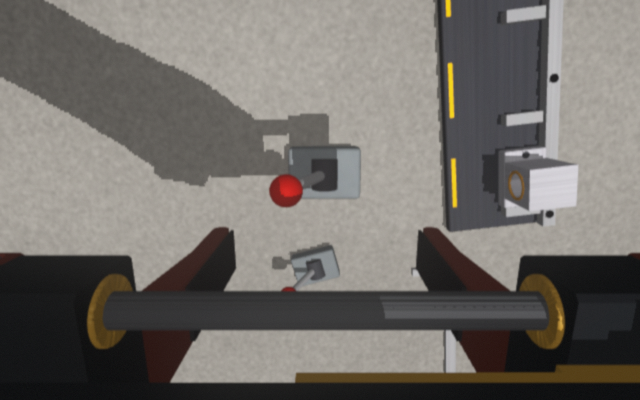

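View pics/t25.png

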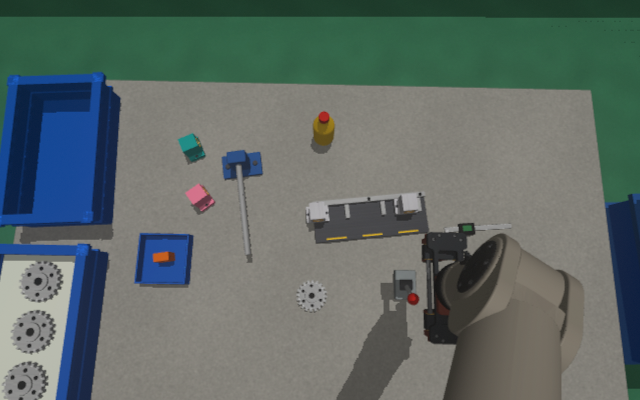

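View pics/s25.png

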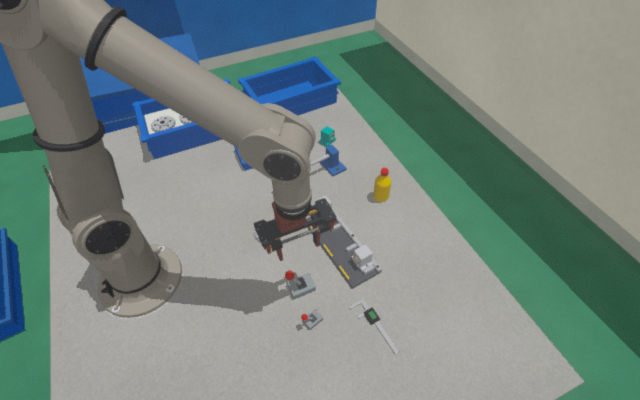

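The top view shows that bay 3's block was knocked: it is at (318,212) now and was at (336,210) before. I must mend it before the lever. The bay 1 block at (408,203) looks in place.

```bash
python3 - <<'E'
import cv2
im=cv2.imread('pics/t25.png')
cv2.imwrite('pics/c25.png',cv2.resize(im[180:250,295:435],None,fx=5.6,fy=5.6,interpolation=cv2.INTER_CUBIC))
E
```

```text
(no output)
```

View pics/c25.png

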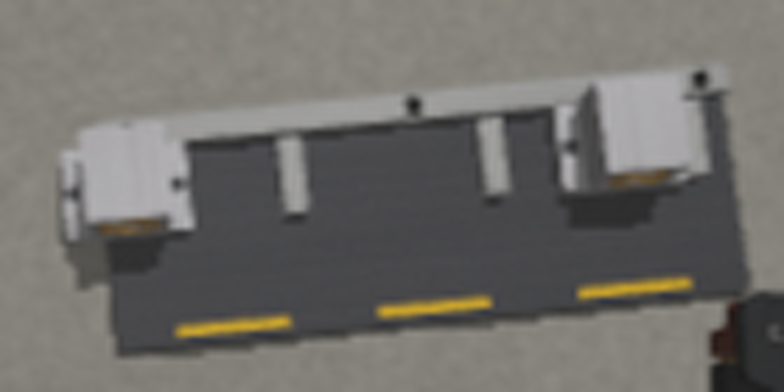

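```bash
python3 - <<'E'
from h import *
C=cal('top');P=lambda c,z:onz('top',(295+c[0]/5.6,180+c[1]/5.6),z,C)
print(P((124,172),.070),P((649,128),.070))
p=[P(c,.07) for c in [(80,130),(166,122),(85,223),(168,216)]];print(p)
E
```

```text
[ 0.58528349 -0.01010359  0.07      ] [ 0.60903425 -0.23282152  0.07      ]
[array([0.60296897, 0.00897629, 0.07      ]), array([ 0.6072147 , -0.02744082,  0.07      ]), array([0.56315526, 0.00580129, 0.07      ]), array([ 0.56687357, -0.02906253,  0.07      ])]
```

Call:
play_rows(
  rows=[
    [0.02, 0.0, 0, 0, 0, -0.12, 1],
    [0.04, 0.02, 0, 0, 0, -0.24, 1],
    [0.06, 0.04, 0, 0, 0, -0.36, 1],
    [0.08, 0.065, 0, 0, 0, -0.48, 1],
    [0.1, 0.09, 0, 0, 0, -0.6, 1],
    [0.115, 0.115, 0, 0, 0, -0.72, 1],
    [0.13, 0.14, 0, 0, 0, -0.84, 1],
    [0.14, 0.165, 0, 0, 0, -0.96, 1],
  ],
)

```text
time_s: 31.6
tcp_pos: [0.5608, -0.0633, 0.2055]
tcp_rot: [0.955, 0.298, 0.0, 0.0]
contact_force: [0.3, 0.8, 0.1]
opening: 0.0876
```

Call:
play_rows(
  rows=[
    [0.005, 0.02, 0, 0, 0, -0.12, 1],
    [0.01, 0.04, 0, 0, 0, -0.24, 1],
    [0.016, 0.055, 0, 0, 0, -0.36, 1],
    [0.016, 0.055, 0, 0, 0, -0.48, 1],
    [0.016, 0.055, 0, 0, 0, -0.497, 1],
    [0.016, 0.055, 0, 0, 0, -0.497, 1],
    [0.016, 0.055, 0, 0, 0, -0.497, 1],
  ],
)

```text
time_s: 32.18
tcp_pos: [0.5751, -0.0108, 0.2056]
tcp_rot: [0.998, 0.058, -0.0, 0.0]
contact_force: [1.2, -0.6, 0.1]
opening: 0.0876
```

```bash
python3 - <<'E'
from h import *
st()
im=snap('wrist','w26')
cv2.imwrite('pics/w26c.png',cv2.cvtColor(cv2.resize(im[110:270,230:490],None,fx=3,fy=3,interpolation=cv2.INTER_CUBIC),cv2.COLOR_RGB2BGR))
E
```

```text
t 32.18 p [ 0.5751 -0.0108  0.2056] jaw 96.63 op 0.0876 F [ 1.2 -0.6  0.1] T [0.02 0.1  0.  ] J [-0.83  0.5   1.02  1.86 -0.49  1.05 -1.07]
```

View pics/w26c.png

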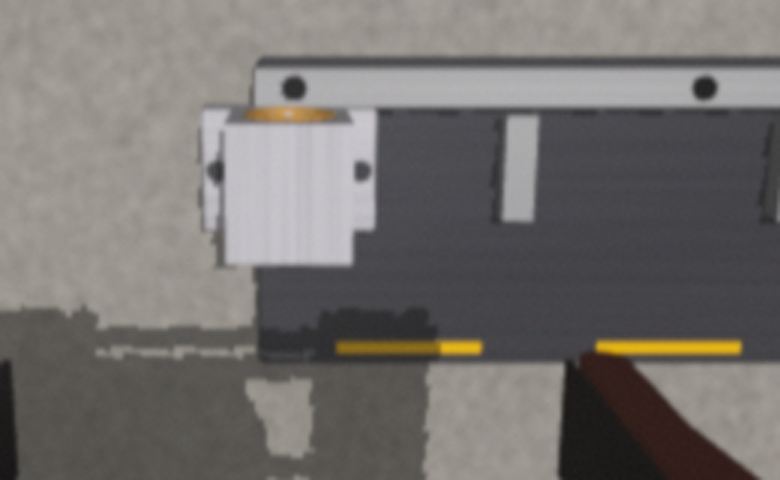

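```bash
python3 - <<'E'
from h import *
C=cal('wrist');P=lambda c,z:onz('wrist',(230+c[0]/3,110+c[1]/3),z,C)
p=np.array([P(c,.07) for c in [(224,123),(352,123),(226,265),(353,265)]]);print(p.mean(0),np.linalg.norm(p[0]-p[1]),np.linalg.norm(p[0]-p[2]),np.degrees(np.arctan2(*(p[0]-p[1])[1::-1])))
print('stop3 front corner',P((503,220),.023))
E
```

```text
[ 0.58741849 -0.01151571  0.07      ] 0.03520504989519628 0.040274304443017904 96.62869810291956
stop3 front corner [ 0.57873793 -0.08291624  0.023     ]
```

Call:
play_rows(
  rows=[
    [0.005, 0.001, -0.035, 0, 0, 0, 1],
    [0.011, 0.001, -0.07, 0, 0, 0, 1],
    [0.011, 0.001, -0.1, 0, 0, 0, 1],
    [0.011, 0.001, -0.13, 0, 0, 0, 1],
    [0.011, 0.001, -0.155, 0, 0, 0, 1],
    [0.011, 0.001, -0.169, 0, 0, 0, 1],
    [0.011, 0.001, -0.169, 0, 0, 0, 1],
    [0.011, 0.001, -0.169, 0, 0, 0, 1],
  ],
)

```text
time_s: 32.9
tcp_pos: [0.5864, -0.0099, 0.0371]
tcp_rot: [0.998, 0.057, -0.0, 0.0]
contact_force: [-0.3, -0.2, 0.3]
opening: 0.0876
```

```bash
python3 - <<'E'
from h import *
st()
im=snap('wrist','w27')
E
```

```text
t 32.9 p [ 0.5864 -0.0099  0.0371] jaw 96.5 op 0.0876 F [-0.3 -0.2  0.3] T [-0.01  0.15 -0.  ] J [-0.65  0.72  0.79  1.95 -0.73  0.78 -0.9 ]
```

View pics/w27.png

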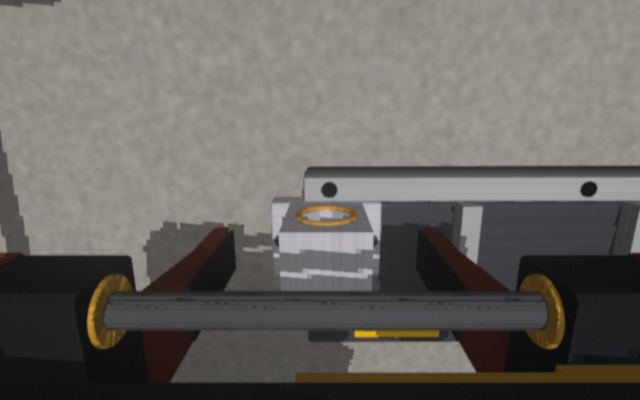

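Call:
play_rows(
  rows=[
    [0, 0, 0, 0, 0, 0, -1],
    [0, 0, 0, 0, 0, 0, -1],
    [0, 0, 0, 0, 0, 0, -1],
    [0, 0, 0, 0, 0, 0, -1],
    [0, 0, 0, 0, 0, 0, -1],
    [0, 0, 0, 0, 0, 0, -1],
    [0, 0, 0, 0, 0, 0, -1],
    [0, 0, 0, 0, 0, 0, -1],
  ],
)

```text
time_s: 33.62
tcp_pos: [0.5862, -0.0092, 0.0367]
tcp_rot: [0.998, 0.057, -0.0, 0.0]
contact_force: [0.4, 0.9, -0.1]
opening: 0.0379
```

Call:
play_rows(
  rows=[
    [0, 0, 0, 0, 0, 0, -1],
    [0, 0, 0, 0, 0, 0, -1],
    [0, 0, 0, 0, 0, 0, -1],
  ],
)

```text
time_s: 33.87
tcp_pos: [0.5863, -0.0093, 0.0367]
tcp_rot: [0.998, 0.057, 0.0, 0.0]
contact_force: [-0.3, 0.1, 0.3]
opening: 0.036
```

Call:
play_rows(
  rows=[
    [0, 0, 0.003, 0, 0, 0, -1],
    [-0.005, -0.0006, 0.004, 0, 0, 0, -1],
    [-0.006, -0.0007, 0.004, 0, 0, 0, -1],
    [-0.0048, -0.0107, 0.004, 0, 0, 0, -1],
    [-0.0036, -0.0207, 0.004, 0, 0, 0, -1],
    [-0.0024, -0.0307, 0.004, 0, 0, 0, -1],
    [-0.0017, -0.0367, 0.004, 0, 0, 0, -1],
    [-0.0017, -0.0367, 0.004, 0, 0, 0, -1],
  ],
)

```text
time_s: 34.53
tcp_pos: [0.5846, -0.0489, 0.041]
tcp_rot: [0.998, 0.055, 0.0, 0.001]
contact_force: [0.2, -0.5, -1.8]
opening: 0.0354
```

```bash
python3 - <<'E'
from h import *
st()
im=snap('wrist','w28')
cv2.imwrite('pics/w28c.png',cv2.cvtColor(cv2.resize(im[120:300,200:460],None,fx=3,fy=3,interpolation=cv2.INTER_CUBIC),cv2.COLOR_RGB2BGR))
E
```

```text
t 34.53 p [ 0.5846 -0.0489  0.041 ] jaw 96.32 op 0.0354 F [ 0.2 -0.5 -1.8] T [-0.02  0.11  0.02] J [-0.59  0.72  0.79  1.94 -0.72  0.79 -0.85]
```

View pics/w28c.png

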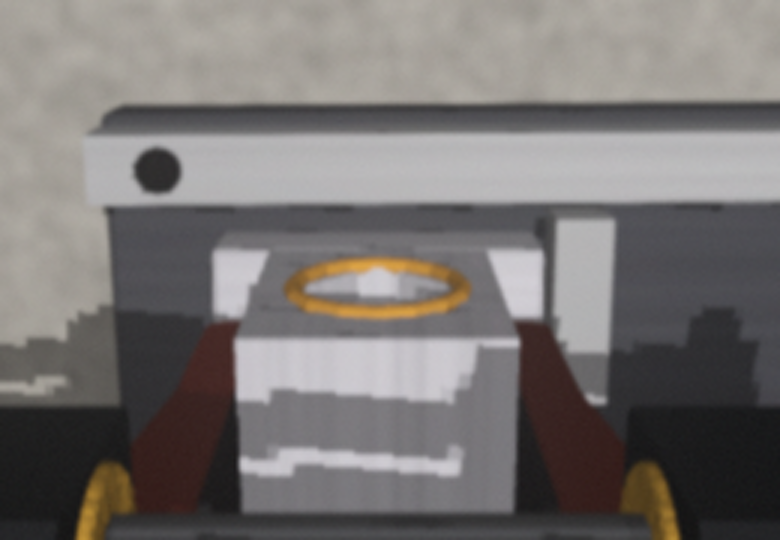

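Call:
play_rows(
  rows=[
    [0, 0, -0.002, 0, 0, 0, -1],
    [0, 0, -0.004, 0, 0, 0, -1],
    [0, 0, -0.004, 0, 0, 0, -1],
  ],
)

```text
time_s: 34.83
tcp_pos: [0.5846, -0.0454, 0.0366]
tcp_rot: [0.998, 0.057, -0.0, -0.0]
contact_force: [0.0, 0.4, 0.9]
opening: 0.0358
```

Call:
play_rows(
  rows=[
    [0.003, 0.0004, 0, 0, 0, 0, -1],
    [0.0045, 0.0005, 0, 0, 0, 0, -1],
    [0.0045, 0.0005, 0, 0, 0, 0, -1],
  ],
)

```text
time_s: 35.08
tcp_pos: [0.5896, -0.0448, 0.0366]
tcp_rot: [0.998, 0.057, 0.0, -0.0]
contact_force: [1.0, 0.5, 0.4]
opening: 0.0358
```

Call:
play_rows(
  rows=[
    [0.0015, 0.0002, 0, 0, 0, 0, -1],
    [0.0015, 0.0002, 0, 0, 0, 0, -1],
  ],
)

```text
time_s: 35.25
tcp_pos: [0.5904, -0.0449, 0.0366]
tcp_rot: [0.998, 0.057, -0.0, -0.0]
contact_force: [-1.5, 1.4, 1.9]
opening: 0.0358
```

Call:
play_rows(
  rows=[
    [0.001, 0.0001, 0, 0, 0, 0, -1],
    [0.001, 0.0001, 0, 0, 0, 0, -1],
  ],
)

```text
time_s: 35.42
tcp_pos: [0.5905, -0.0449, 0.0366]
tcp_rot: [0.998, 0.057, -0.001, -0.0]
contact_force: [-5.1, 1.1, 5.7]
opening: 0.0359
```

Fence contact again. Now along the fence to the stop.

Call:
play_rows(
  rows=[
    [0.0, -0.0015, 0.0005, 0, 0, 0, -1],
    [0.0003, -0.003, 0.0007, 0, 0, 0, -1],
    [0.0005, -0.005, 0.0007, 0, 0, 0, -1],
    [0.0005, -0.005, 0.0007, 0, 0, 0, -1],
  ],
)

```text
time_s: 35.75
tcp_pos: [0.5911, -0.0504, 0.0368]
tcp_rot: [0.998, 0.057, -0.001, -0.0]
contact_force: [-3.6, 0.7, -2.9]
opening: 0.0356
```

Call:
play_rows(
  rows=[
    [0.0001, -0.0015, 0, 0, 0, 0, -1],
    [0.0001, -0.0015, 0, 0, 0, 0, -1],
  ],
)

```text
time_s: 35.92
tcp_pos: [0.5913, -0.0514, 0.0368]
tcp_rot: [0.998, 0.057, -0.001, -0.0]
contact_force: [-4.7, 2.3, -2.7]
opening: 0.0362
```

Call:
play_rows(
  rows=[
    [0.0001, -0.001, 0, 0, 0, 0, -1],
    [0.0001, -0.001, 0, 0, 0, 0, -1],
  ],
)

```text
time_s: 36.08
tcp_pos: [0.5913, -0.0515, 0.0368]
tcp_rot: [0.998, 0.057, -0.001, -0.001]
contact_force: [-6.2, 3.5, -3.2]
opening: 0.0358
```

Call:
play_rows(
  rows=[
    [0.0001, -0.001, 0, 0, 0, 0, -1],
    [0.0001, -0.001, 0, 0, 0, 0, -1],
  ],
)

```text
time_s: 36.25
tcp_pos: [0.5913, -0.0515, 0.0369]
tcp_rot: [0.998, 0.057, -0.001, -0.002]
contact_force: [-5.8, 5.5, -1.0]
opening: 0.0358
```

Call:
play_rows(
  rows=[
    [0, 0, -0.0004, 0, 0, 0, -1],
    [0, 0, -0.0004, 0, 0, 0, -0.1],
    [0, 0, -0.0004, 0, 0, 0, 0],
    [0, 0, -0.0004, 0, 0, 0, 0.1],
    [0, 0, -0.0004, 0, 0, 0, 0.1],
    [0, 0, -0.0004, 0, 0, 0, 0.1],
  ],
)

```text
time_s: 36.75
tcp_pos: [0.5933, -0.0543, 0.0375]
tcp_rot: [0.998, 0.057, 0.001, 0.001]
contact_force: [0.1, 1.0, 0.5]
opening: 0.0483
```

Call:
play_rows(
  rows=[
    [0, 0.003, 0, 0, 0, 0, 0.2],
    [0, 0.003, 0.01, 0, 0, 0, 0.2],
    [0, 0.003, 0.03, 0, 0, 0, 0.2],
    [0, 0.003, 0.06, 0, 0, 0, 0.2],
    [0, 0.003, 0.08, 0, 0, 0, 1],
    [0, 0.003, 0.08, 0, 0, 0, 1],
    [0, 0.003, 0.08, 0, 0, 0, 1],
  ],
)

```text
time_s: 37.33
tcp_pos: [0.5933, -0.0505, 0.1184]
tcp_rot: [0.998, 0.057, 0.001, -0.0]
contact_force: [-0.7, 0.6, -0.4]
opening: 0.0693
```

```bash
python3 - <<'E'
from h import *
st()
im=snap('wrist','w29')
cv2.imwrite('pics/w29c.png',cv2.cvtColor(cv2.resize(im[150:260,260:400],None,fx=5.4,fy=5.4,interpolation=cv2.INTER_NEAREST),cv2.COLOR_RGB2BGR))
E
```

```text
t 37.33 p [ 0.5933 -0.0505  0.1184] jaw 96.53 op 0.0693 F [-0.7  0.6 -0.4] T [0.01 0.16 0.01] J [-0.65  0.63  0.89  1.89 -0.62  0.92 -0.92]
```

View pics/w29c.png

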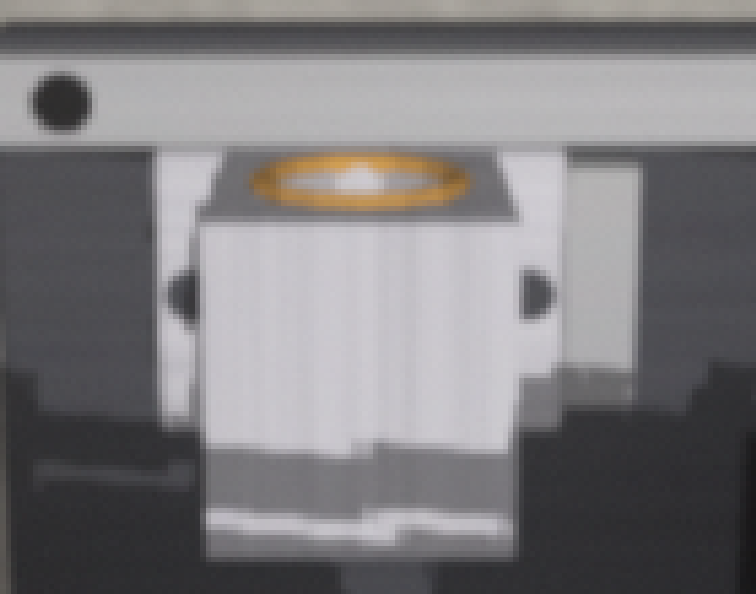

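Block is flush again in bay 3. Back to the lever.

Call:
play_rows(
  rows=[
    [0, -0.005, 0.04, 0, 0, 0.05, 1],
    [-0.015, -0.02, 0.07, 0, 0, 0.17, 1],
    [-0.035, -0.04, 0.085, 0, 0, 0.29, 1],
    [-0.055, -0.06, 0.085, 0, 0, 0.41, 1],
    [-0.075, -0.085, 0.085, 0, 0, 0.53, 1],
    [-0.095, -0.105, 0.085, 0, 0, 0.65, 1],
    [-0.115, -0.125, 0.085, 0, 0, 0.77, 1],
    [-0.135, -0.14, 0.085, 0, 0, 0.89, 1],
  ],
)

```text
time_s: 38.05
tcp_pos: [0.4555, -0.1917, 0.2012]
tcp_rot: [0.875, 0.483, -0.001, -0.0]
contact_force: [0.1, -0.4, 1.2]
opening: 0.0879
```

Call:
play_rows(
  rows=[
    [-0.015, -0.01, 0, 0, 0, 0.12, 1],
    [-0.03, -0.02, 0, 0, 0, 0.24, 1],
    [-0.045, -0.03, 0, 0, 0, 0.36, 1],
    [-0.055, -0.036, 0, 0, 0, 0.48, 1],
    [-0.06, -0.036, 0, 0, 0, 0.567, 1],
    [-0.06, -0.036, 0, 0, 0, 0.567, 1],
    [-0.06, -0.036, 0, 0, 0, 0.567, 1],
    [-0.06, -0.036, 0, 0, 0, 0.567, 1],
  ],
)

```text
time_s: 38.72
tcp_pos: [0.3976, -0.2262, 0.2016]
tcp_rot: [0.708, 0.706, -0.0, -0.0]
contact_force: [0.9, 0.1, 0.8]
opening: 0.088
```

```bash
python3 - <<'E'
from h import *
st()
im=snap('wrist','w30');t=snap('top','t30')
cv2.imwrite('pics/t30c.png',cv2.cvtColor(cv2.resize(t[170:320,295:465],None,fx=4.5,fy=4,interpolation=cv2.INTER_CUBIC),cv2.COLOR_RGB2BGR))
import cv2
def red(im):
    h=cv2.cvtColor(im,cv2.COLOR_RGB2HSV);m=((h[...,0]<6)|(h[...,0]>174))&(h[...,1]>190)&(h[...,2]>90)
    n,l,s,c=cv2.connectedComponentsWithStats(m.astype(np.uint8));return [(s[i].tolist(),c[i]) for i in range(1,n) if s[i][4]>15]
rw=red(im);rt=red(t);print(rw);print(rt)
E
```

```text
t 38.72 p [ 0.3976 -0.2262  0.2016] jaw 179.89 op 0.088 F [0.9 0.1 0.8] T [-0.06  0.08 -0.03] J [-0.31  0.16  0.78  2.12 -0.14  0.92  0.55]
[([301, 182, 16, 17, 184], array([308.8423913 , 191.35869565]))]
[([319, 112, 10, 9, 71], array([323.56338028, 116.32394366])), ([409, 296, 9, 8, 57], array([413.15789474, 299.63157895]))]
```

View pics/w30.png

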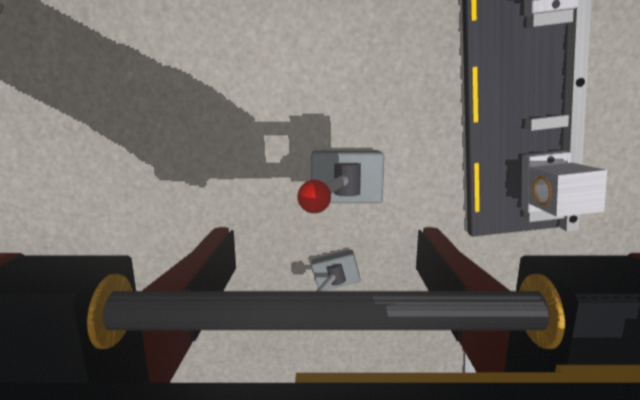

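View pics/t30c.png

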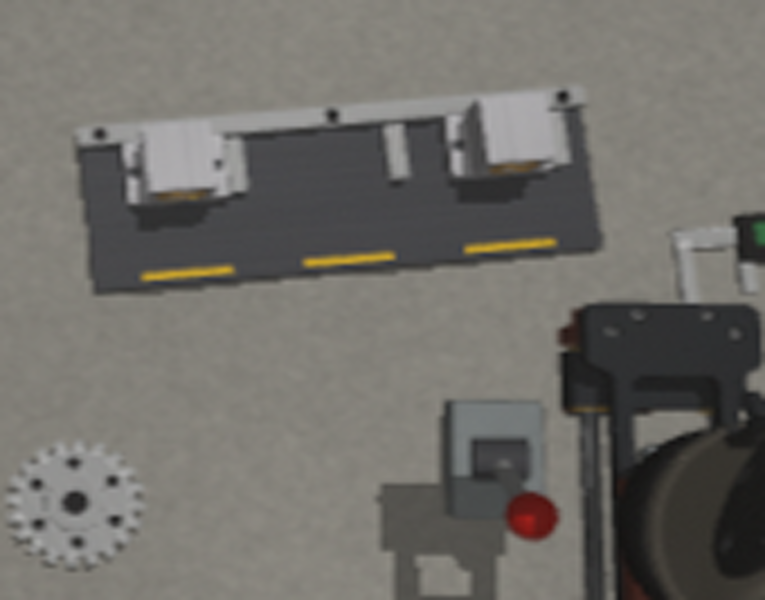

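```bash
python3 - <<'E'
from h import *
print(tri([('wrist',(314,196)),('top',(412.9,299.3)),('side',(290.2,275))]))
C=cal('wrist')
for z in (.025,): print([onz('wrist',p,z,C) for p in [(313,151),(382,153),(383,202),(321,202)]])
E
```

```text
(array([ 0.3896527 , -0.22628389,  0.09748399]), [np.float64(0.00024975947396019515), np.float64(0.0025941401040726004), np.float64(0.0023444347637130735)])
[array([ 0.38682783, -0.20059671,  0.025     ]), array([ 0.45169279, -0.20246441,  0.025     ]), array([ 0.45449147, -0.2500989 ,  0.025     ]), array([ 0.39419144, -0.25011694,  0.025     ])]
```

The larger lever's ball triangulates to (0.390, -0.226, 0.097), which fits the given 80 mm arc at q≈0.17. Both blocks are home, so I lower the open jaws around the ball.

Call:
play_rows(
  rows=[
    [0, 0, -0.03, 0, 0, 0, 1],
    [0, 0, -0.06, 0, 0, 0, 1],
    [0, 0, -0.085, 0, 0, 0, 1],
    [0, 0, -0.105, 0, 0, 0, 1],
    [0, 0, -0.119, 0, 0, 0, 1],
    [0, 0, -0.119, 0, 0, 0, 1],
    [0, 0, -0.119, 0, 0, 0, 1],
  ],
)

```text
time_s: 39.4
tcp_pos: [0.3971, -0.2265, 0.0826]
tcp_rot: [0.707, 0.707, -0.001, -0.001]
contact_force: [0.0, 0.9, -0.4]
opening: 0.0877
```

```bash
python3 - <<'E'
from h import *
st()
im=snap('wrist','w31');s=snap('side','s31')
cv2.imwrite('pics/s31c.png',cv2.cvtColor(cv2.resize(s[200:340,220:400],None,fx=4,fy=4,interpolation=cv2.INTER_CUBIC),cv2.COLOR_RGB2BGR))
E
```

```text
t 39.4 p [ 0.3971 -0.2265  0.0826] jaw 179.97 op 0.0877 F [ 0.   0.9 -0.4] T [-0.11  0.09 -0.04] J [-0.16  0.39  0.66  2.22 -0.39  0.65  0.78]
```

View pics/w31.png

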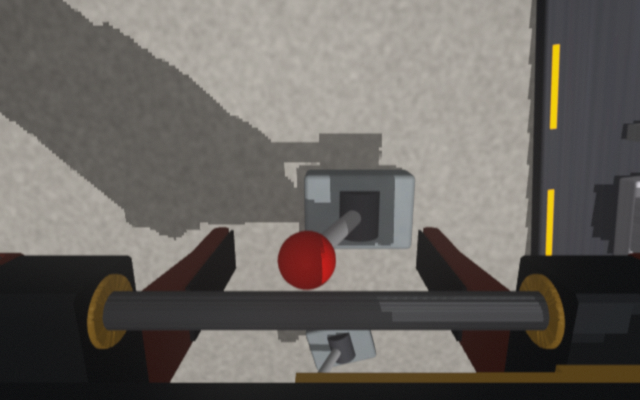

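View pics/s31c.png

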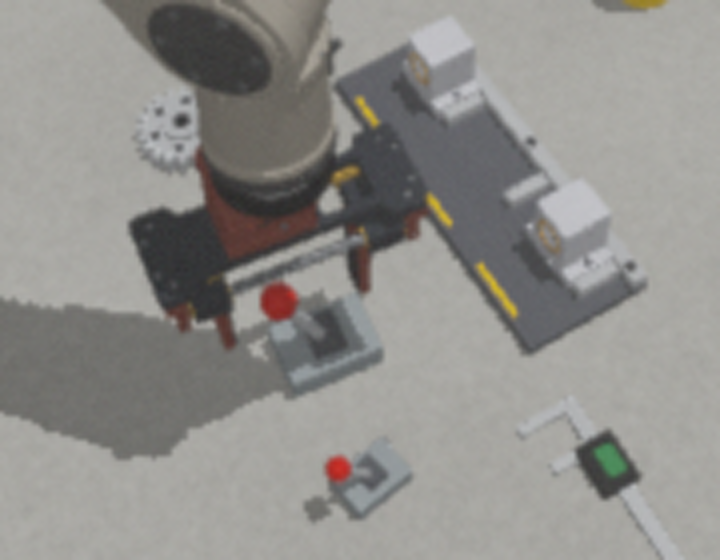

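Call:
play_rows(
  rows=[
    [0.012, 0, 0, 0, 0, 0, 1],
    [0.024, 0, 0, 0, 0, 0, 1],
    [0.036, 0, 0, 0, 0, 0, 1],
    [0.048, 0, 0, 0, 0, 0, 1],
    [0.06, 0, 0, 0, 0, 0, 1],
    [0.07, 0, 0, 0, 0, 0, 1],
    [0.078, 0, 0, 0, 0, 0, 1],
    [0.082, 0, 0, 0, 0, 0, 1],
  ],
)

```text
time_s: 40.17
tcp_pos: [0.4808, -0.2264, 0.0828]
tcp_rot: [0.707, 0.707, -0.0, 0.0]
contact_force: [-1.7, 0.4, -0.6]
opening: 0.0877
```

Call:
play_rows(
  rows=[
    [0.004, 0, 0, 0, 0, 0, 1],
    [0.006, 0, 0, 0, 0, 0, 1],
    [0.006, 0, 0, 0, 0, 0, 1],
  ],
)

```text
time_s: 40.42
tcp_pos: [0.4855, -0.2266, 0.0829]
tcp_rot: [0.707, 0.707, -0.0, 0.0]
contact_force: [-0.2, -0.7, -0.0]
opening: 0.0883
```

```bash
python3 - <<'E'
from h import *
st()
im=snap('wrist','w32')
E
```

```text
t 40.42 p [ 0.4855 -0.2266  0.0829] jaw 179.99 op 0.0883 F [-0.2 -0.7 -0. ] T [-0.03  0.07  0.04] J [-0.16  0.5   0.62  2.04 -0.44  0.73  0.73]
```

View pics/w32.png

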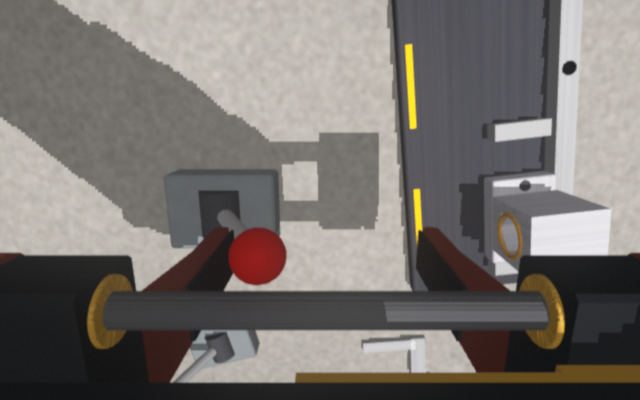

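Ball follows with little force; the end stop isn't felt yet, so I push on in small steps.

Call:
play_rows(
  rows=[
    [0.002, 0, 0, 0, 0, 0, 1],
    [0.003, 0, 0, 0, 0, 0, 1],
    [0.003, 0, 0, 0, 0, 0, 1],
  ],
)

```text
time_s: 40.72
tcp_pos: [0.4876, -0.2267, 0.0829]
tcp_rot: [0.707, 0.707, -0.0, -0.001]
contact_force: [-2.2, 0.9, 0.9]
opening: 0.0881
```

Call:
play_rows(
  rows=[
    [0.002, 0, 0, 0, 0, 0, 1],
    [0.003, 0, 0, 0, 0, 0, 1],
    [0.003, 0, 0, 0, 0, 0, 1],
  ],
)

```text
time_s: 40.97
tcp_pos: [0.4879, -0.2267, 0.0825]
tcp_rot: [0.708, 0.707, -0.001, -0.003]
contact_force: [-9.2, 0.1, 7.0]
opening: 0.088
```

Call:
play_rows(
  rows=[
    [0.002, 0, 0, 0, 0, 0, 1],
    [0.003, 0, 0, 0, 0, 0, 1],
    [0.003, 0, 0, 0, 0, 0, 1],
  ],
)

```text
time_s: 41.22
tcp_pos: [0.4881, -0.2267, 0.082]
tcp_rot: [0.708, 0.706, -0.003, -0.005]
contact_force: [-15.5, -0.8, 9.8]
opening: 0.0878
```

The end stop is reached: -15 N and no more travel. Back off, rise and check.

Call:
play_rows(
  rows=[
    [-0.008, 0, 0, 0, 0, 0, 1],
    [-0.02, 0, 0, 0, 0, 0, 1],
    [-0.024, 0, 0, 0, 0, 0, 1],
    [-0.024, 0, 0.0, 0, 0, 0, 1],
    [-0.024, 0, 0.03, 0, 0, 0, 1],
    [-0.024, 0, 0.07, 0, 0, 0, 1],
    [-0.024, 0, 0.11, 0, 0, 0, 1],
    [-0.024, 0, 0.15, 0, 0, 0, 1],
  ],
)

```text
time_s: 41.88
tcp_pos: [0.4709, -0.2266, 0.2349]
tcp_rot: [0.707, 0.707, -0.0, 0.0]
contact_force: [2.3, 0.2, 0.5]
opening: 0.0878
```

Call:
play_rows(
  rows=[
    [-0.02, 0.03, 0.01, 0, 0, 0, 1],
    [-0.02, 0.065, 0.02, 0, 0, 0, 1],
    [-0.02, 0.1, 0.03, 0, 0, 0, 1],
    [-0.02, 0.135, 0.03, 0, 0, 0, 1],
    [-0.02, 0.17, 0.03, 0, 0, 0, 1],
    [-0.02, 0.205, 0.03, 0, 0, 0, 1],
    [-0.02, 0.23, 0.03, 0, 0, 0, 1],
    [-0.02, 0.23, 0.03, 0, 0, 0, 1],
  ],
)

```text
time_s: 42.55
tcp_pos: [0.4512, 0.0095, 0.2635]
tcp_rot: [0.704, 0.71, 0.001, -0.0]
contact_force: [0.1, 0.4, 0.5]
opening: 0.0877
```

```bash
python3 - <<'E'
from h import *
st()
im=snap('wrist','w33');t=snap('top','t33');s=snap('side','s33')
cv2.imwrite('pics/t33c.png',cv2.cvtColor(cv2.resize(t[170:320,295:465],None,fx=4.5,fy=4,interpolation=cv2.INTER_CUBIC),cv2.COLOR_RGB2BGR))
def red(im):
    h=cv2.cvtColor(im,cv2.COLOR_RGB2HSV);m=((h[...,0]<6)|(h[...,0]>174))&(h[...,1]>150)&(h[...,2]>80)
    n,l,st_,c=cv2.connectedComponentsWithStats(m.astype(np.uint8));return [(st_[i].tolist(),c[i]) for i in range(1,n) if st_[i][4]>15]
print(red(t));print(red(s))
E
```

```text
t 42.55 p [0.4512 0.0095 0.2635] jaw 0.48 op 0.0877 F [0.1 0.4 0.5] T [-0.09  0.08  0.01] J [-0.75  0.04  0.62  2.05 -0.03  1.06 -0.11]
[([319, 112, 10, 10, 85], array([323.55294118, 116.42352941])), ([407, 262, 10, 11, 87], array([411.5862069 , 267.35632184])), ([454, 298, 7, 7, 38], array([456.89473684, 300.78947368]))]
[([382, 168, 6, 8, 36], array([384.25      , 171.36111111])), ([309, 263, 8, 8, 46], array([312.45652174, 266.15217391])), ([302, 315, 5, 5, 21], array([304., 317.]))]
```

View pics/t33.png

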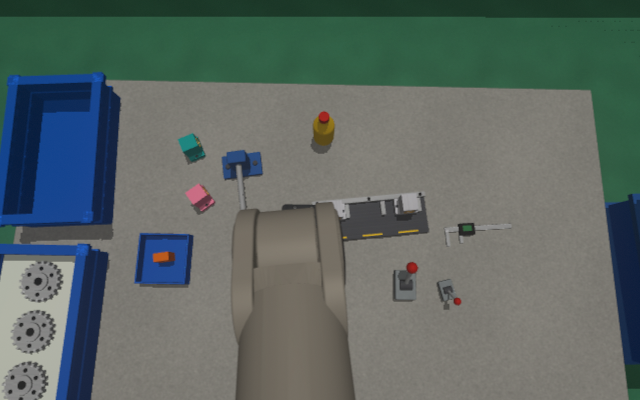

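View pics/t33c.png

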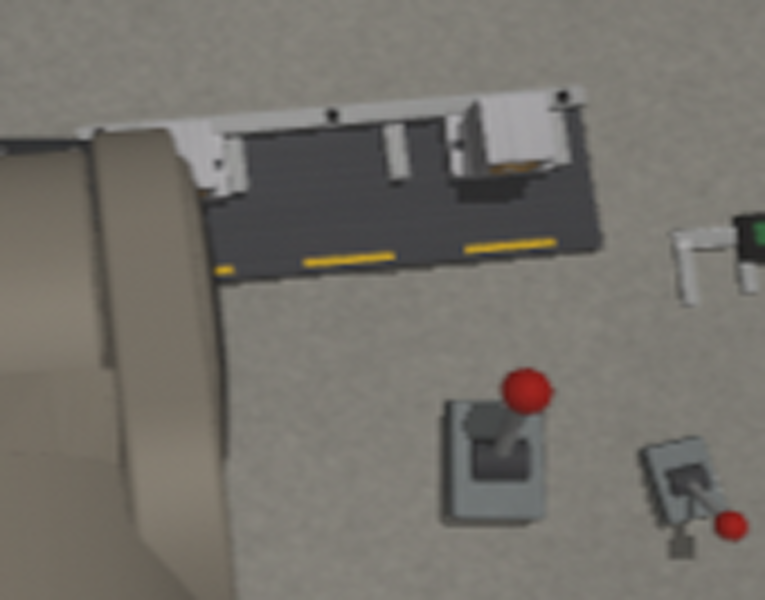

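View pics/s33.png

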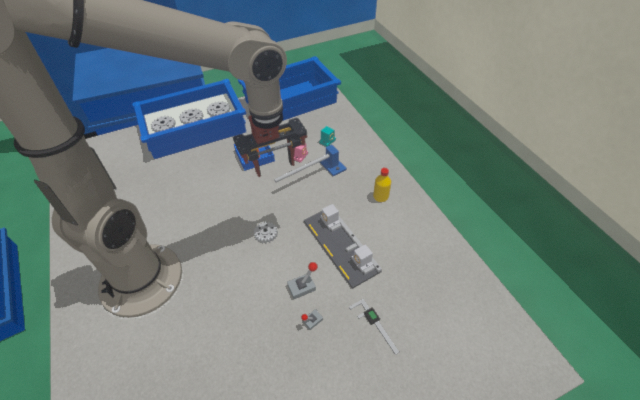

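Call:
play_rows(
  rows=[
    [0, 0.04, 0, 0, 0, 0, 1],
    [0, 0.08, 0, 0, 0, 0, 1],
    [0, 0.12, 0, 0, 0, 0, 1],
    [0, 0.16, 0, 0, 0, 0, 1],
    [0, 0.2, 0, 0, 0, 0, 1],
    [0, 0.24, 0, 0, 0, 0, 1],
    [0, 0.24, 0, 0, 0, 0, 1],
    [0, 0.24, 0, 0, 0, 0, 1],
  ],
)

```text
time_s: 43.37
tcp_pos: [0.4509, 0.2444, 0.2627]
tcp_rot: [0.706, 0.708, -0.0, 0.0]
contact_force: [1.4, -1.9, 0.6]
opening: 0.0876
```

```bash
python3 - <<'E'
from h import *
print(tri([('top',(411.6,267.4)),('side',(312.5,266.2))]))
st()
t=snap('top','t34')
cv2.imwrite('pics/t34c.png',cv2.cvtColor(cv2.resize(t[180:250,295:435],None,fx=5.6,fy=5.6,interpolation=cv2.INTER_CUBIC),cv2.COLOR_RGB2BGR))
a=cv2.imread('pics/t30.png').astype(int);b=cv2.imread('pics/t34.png').astype(int)
d=np.abs(a-b).max(2)[185:250,300:430];print('diff px>40:',(d>40).sum(), np.argwhere(d>40)[:10])
s=snap('side','s34')
E
```

```text
(array([ 0.45705479, -0.22542052,  0.09390571]), [np.float64(0.0005378157270513008), np.float64(0.0005378157270513228)])
t 43.37 p [0.4509 0.2444 0.2627] jaw 0.11 op 0.0876 F [ 1.4 -1.9  0.6] T [-0.11  0.06  0.07] J [-1.    0.17  0.44  1.91 -0.08  1.07 -0.53]
diff px>40: 29 [[ 61 125]
 [ 61 126]
 [ 61 127]
 [ 61 128]
 [ 61 129]
 [ 62 122]
 [ 62 123]
 [ 62 124]
 [ 62 125]
 [ 62 126]]
```

View pics/t34c.png

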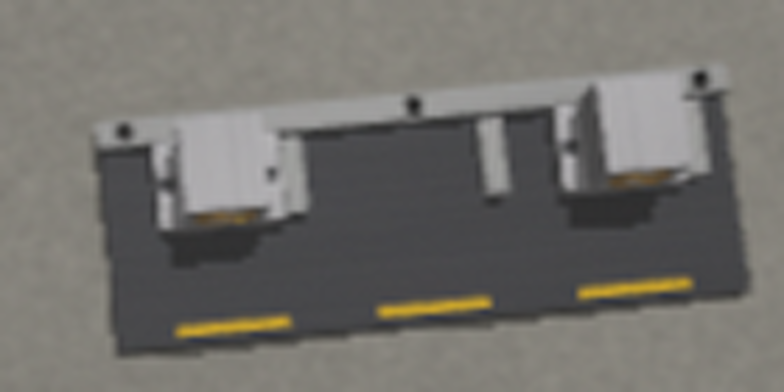

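View pics/t34.png

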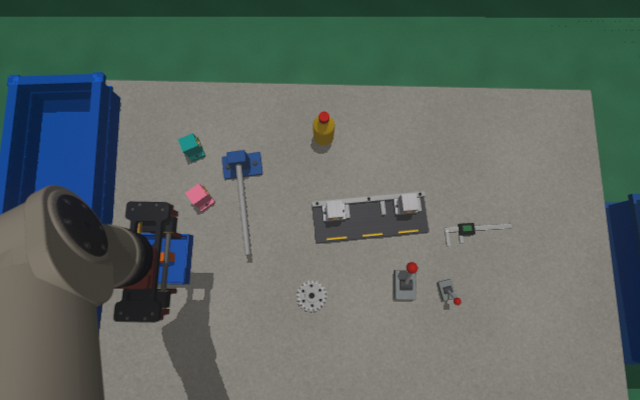

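```bash
python3 - <<'E'
from h import *
job_done(); print(sensors.get_obs()['time_s'])
E
```

```text
the job is handed in; nothing more can be done
the job is handed in; nothing more can be done
```

The job is handed in: keeper in the bin, both blocks home in the fixture and the lever thrown last. It took about 43 s; no verdict came back.

- **Keeper:** it stands in the small blue bin. I last saw it clearly in the second-to-last top picture; in the final one the gripper above the bin partly hides it.
- **Blocks:** only two were on the rod. They stand in bays 1 and 3, each pushed until force built up against both the fence and the side stop. Close-up pictures after release showed no gap at either.
- **Knocked block:** the bay 3 block was knocked about 4 cm along the fence after I first placed it. I noticed before throwing the lever, gripped it again and pushed it home; it stopped within 0.1 mm of its first position.
- **Lever:** I pushed the larger red-balled lever to its end stop, where it resisted with about 15 N. Its ball then measured x = 0.457, about 41 mm past the pivot against 38 mm expected when fully over; that difference is within camera error.
- **Last check:** the final top picture shows both blocks unmoved since before the lever throw. The gear, bottle, caliper and look-alikes are in place, and the gripper is clear of everything. The bin measured 1–2 cm differently between cameras at the start, but this did not affect the result.

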